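# Set up the vegetable slicer after washing

### The job

Set the vegetable slicer up for work: take the washed steel chute guard out of the rack, lower it by hand (no dropping) onto the slicer's two upright hinge pins until it is fully down, and leave it closed across the chute mouth; turn the handwheel on the deck until its pointer, on the far rim, stands at 7 mm on the scale. Leave everything else on the table where it is.

Things in the scene. Friction and masses are not known exactly. Their poses are not given: they have to be found in the camera images.
- slicer: Fixed bench slicer. Origin on the table; x points away from the robot, y left, z up. Steel body x -150..150, y -200..270, deck at z 190 mm. Hopper: radius 82, centre x 0, y 155, top z 332; pusher arm above it to z 385, reaching x -115. Chute on the right-hand face: roof top z 172, cheeks to the mouth at y -250, x -108..68, z 85..172, open below; hinge jamb x 68..78 up to z 191.
- pintle_low (a point): Tip of the lower hinge pin of the chute, at slicer x 84, y -264, z 105 mm. The pins are upright, 8 mm in diameter, 18 mm long, the top 8 mm tapered to 3 mm; each stands on a lug whose top is 18 mm below the tip. The two pins are on one vertical line, on the far (+x) side of the chute mouth.
- pintle_high (a point): Tip of the upper hinge pin, 100 mm straight above the lower one (slicer z 205 mm); its lug is 6 mm thick, so the free space between the lower tip and the underside of the upper lug is 76 mm. A socket can therefore only come in sideways above its pin and then be lowered.
- chute_edge (a point): Point of the slicer where the lower corner of the guard's free edge (point guard_edge) lies when the guard is hung and closed: slicer x -108, y -264, z 75 mm. Hung and closed, the guard has the slicer's yaw, its origin at slicer x -20, y -264, z 75 mm, and 8 mm of air to the chute mouth.
- guard: Loose upright steel panel 176 (x) x 12 (y) x 150 mm (z), 0.3 to 0.65 kg, with two tube sockets on its +x edge. Origin: centre of its lower edge; z up, x along the panel to the sockets, y through the thickness; the ribbed -y face looks outward when hung. It stands upright in one of the rack's two slots, sockets away from the robot.
- guard_top (a point): Middle of the guard's top edge, 150 mm above its origin (so 225 mm above the table when hung); here it can be pinched across its 12 mm thickness from above.
- socket_low (a point): Centre of the lower mouth of the lower socket: guard x 104, y 0, z 12 mm. Each socket is an upright tube, bore 11 mm, outside 19 mm, 20 mm long, open at both ends. Fully down, the mouth lies on its lug, 18 mm below the pin's tip.
- socket_high (a point): Centre of the lower mouth of the upper socket: guard x 104, y 0, z 112 mm.
- guard_edge (a point): Lower corner of the guard's free edge: guard x -88, y 0, z 0 mm.
- thickness_wheel (a joint): Angle of the slice-thickness handwheel (rad), upright axis. 0 = 0 mm; it grows when turned clockwise seen from above, 0.314 rad (18 degrees) for each mm, up to pi at 10 mm (stops at both ends). It stays where it is left; turning it takes about 0.12 N m (2 to 3 N at the handle). 7 mm is 2.199 rad.
- dial_center (a point): Wheel axis at the top of the dial plate (radius 85 mm): slicer x -20, y -50, z 196. Its far half has eleven black graduations 66 to 83 mm from the axis, one per mm: 0 at the left (+y), 5 straight away from the robot (+x), 10 at the right (-y). 0, 5 and 10 are longer and thicker; 7 is the second short one past the far long one.
- wheel_handle (a point): Middle of the wheel's upright black crank handle, 22 mm in diameter, 52 mm from the axis, opposite the pointer, free from 36 to 79 mm above the dial plate (slicer z 232 to 275). The rim below it is a steel ring, centre-line diameter 104, 12 mm thick, top 32 mm above the plate; the hub is 38 mm high.
- wheel_pointer (a point): Tip of the dark pointer that hangs from the wheel's rim just above the dial plate, 68 mm from the axis.
- rack: Fixed low steel drying rack 200 x 160 mm; origin on the table under its centre. Two slots along its x axis at y = +45 and -45 mm, each between pairs of thin posts (at x +-55) that rise to z 78 mm; parts in it stand 20 mm above the table.
- board: Bystander: white plastic board 170 x 12 x 115 mm standing in the rack's other slot. Origin: middle of its lower edge.
- pan: Bystander: open steel pan 176 x 104 x 60 mm under the chute. Origin under its centre.
- cabbage: Bystander: half a cabbage, 160 mm wide, 82 mm high, cut side down. Origin under its centre.
- jar: Bystander: closed jar, 72 mm wide, 115 mm high.
- beaker: Bystander: steel beaker, 72 mm wide, 90 mm high.
- stockpot: Bystander: steel pot with two handles, 160 mm wide, 105 mm high.

How it is judged:
By the outcome, as a careful person would: the job done as asked, in the order asked, and still so for the second after the job is handed in, with the robot touching nothing.
It also fails if it takes over 67 s, if anything falls off the work surface, if the arm or the gripper's body presses on something with over 40 N, if the wrist force passes 120 N, or if a joint passes its speed limit or range.

### The arm

A 7-joint arm with a two-finger parallel gripper is mounted at the origin on the work surface. World frame = base frame: x ahead of the robot, y to its left, z up, the work surface at z = 0. Lengths are in m, angles in rad, forces in N, time in s.
With the tool pointing down it reaches from about 0.4 to 0.85 m from the base axis. Payload 10.4 kg.
Tool frame: the origin (TCP) lies midway between the tips of the shut fingers; the grasp point (between the pads) lies 19 mm behind it; z points along the fingers, y is the direction in which the jaws open and shut (so a half turn about z gives the same grasp; the last joint's range is limited). The gripper opens to 85 mm and grips with 20 to 120 N. Pads are 22 mm wide; open, the fingers measure 114 mm over their backs; the gripper's body (76 mm by 85 mm) begins 54 mm behind the grasp point. The pads swing forward as they close: fully open they stand 13 mm farther back than shut.
Start: joints at [1.227, 0.332, -0.065, 1.46, 0.022, 1.35, -0.088], TCP at [0.197, -0.593, 0.231] pointing down, gripper open.
Joint ranges: [-2.6, 2.6], [-0.5, 2.12], [-1.47, 1.34], [0.16, 2.42], [-1.27, 4.41], [0.06, 2.06], [-2.6, 2.6]. Speed limits (rad/s): [2.22, 2.22, 2.79, 2.79, 3.14, 3.14, 3.14].

### API

Orientations are given as a unit quaternion [x, y, z, w].
In Python, from workcell import manip, camera, camera_info, workorder, nets gives the robot as it stands.
- The arm moves only by the tool apply_moves, never from a script. Its argument "commands" is a list of rows, each a list of 5 numbers: the shift along the tool's x, y, z in m, then the turn about the tool's z in degrees, then the gripper command: -1 is fully open, 1 is shut, values between are in proportion. A call has 1 to 5 rows; each row shifts and turns the pose as measured when the row begins, along the tool's axes as they then stand; what a row does not reach is not made up. A row lasts 1/12 s, in which the tool goes at most 41.7 mm and 7.16 degrees, less where a joint would pass 70% of its speed; a pose out of reach is approached as far as the arm can. A call is refused whole if a number of a shift passes 0.0417 or a number of a turn 7.16, either way. A call with a gripper value outside its range is refused whole. The fingers move at their own pace and stop on an object; "squeeze" is the grip in N (left out, the last holds). Time passes only in rows, so rows that do not move let the fingers close. It gives the time, the measured TCP pose, the force and the opening at its end, in the units of the state.
- manip.get_obs(): the state, without advancing time (a new reading comes with each control period).
- camera(name): name is "side" or "top"; returns (picture, depth): 384x512x3 uint8, red, green, blue; 384x512 float32, m along the optical axis (not along the pixel's ray), 0 where there is no reading.
- camera_info(name): a dict with "camera_matrix" (3x3 intrinsics, pixels), "k1" (the pictures are not rectified: a ray, as slopes to the right and down, at radius r is drawn at 1 + k1 r^2 times it, then the intrinsics apply), "xyz" and "rotation" of the camera in the world. Camera axes: x right, y down, z forward; pixel columns grow to the right and rows downward; lengths in m; the calibration is good to about 2 mm. A picture is of the moment at which its call begins. camera_info takes no time and is no camera call.
- workorder.hand_in(): hands the job in, once; it reports no verdict.
Trained networks look in the newest picture that a camera, given by its name, has taken for a name from the list of things; names that differ only in an ending like _2 or _b are one class to them, and where a whole thing is asked for, a point or a joint stands for the part that bears it (a point fixed in the world has none). Each returns a list of dicts, best first, with "conf" (0 to 1); they miss things now and then, are a little off and sometimes report something else, mostly with a low value. They report only what shows in the picture. A call takes as long as a camera call.
- nets.look_for(camera, thing): "rect" ([left, top, width, height] in pixels, round what is visible of it).
- nets.place_of(camera, thing): "xy" ([column, row] in pixels: a listed point, or the origin of a listed thing).
The state is a dict: "clock": time; "joint_pos": joint angles; "joint_velocities": joint speeds; "tau": joint torques, N m; "position": TCP position; "ee_rot": TCP orientation; "ft_force": force on the tool from outside, world axes, zero at the start; "torque": the same for the moment, N m; "grip_width": opening from 0.0 (shut) to 1.0 (fully open).
Only numpy, scipy, OpenCV 4.12 (cv2) and the standard library are available. Lean on these libraries where they do the work, as an engineer would, in place of code of your own. Each camera call takes 0.05 s, during which the arm holds its last target. There are 200 camera calls.

## Working session

There is one attempt and no reset: what is moved stays moved. The work goes in short steps, Python scripts to look and compute and a tool call to move; the robot and the scene stay as the last step left them, time stands still between calls to the robot, and variables do not carry over. Pictures are saved under pics/ and viewed, about 8 in all and at most 12, crops included, and the job is handed in when it is done.

Besides the shell and the picture viewer there is one more tool, called after ">>>" in YAML: its name, and indented under it one key for each argument. apply_moves: Moves the arm, as the interface text tells. Its arguments: {"type":"object","properties":{"commands":{"type":"array","items":{"type":"array","items":{"type":"number"}}},"squeeze":{"type":"number"}},"required":["commands"]}

```bash
ls; mkdir -p pics; cat > h.py <<'E'
import numpy as np, cv2
from workcell import manip, camera, camera_info, workorder, nets
from scipy.spatial.transform import Rotation as R
def cam(n):
    i=camera_info(n); K=np.array(i['camera_matrix'],float); Rm=np.array(i['rotation'],float)
    if Rm.shape!=(3,3): Rm=R.from_quat(Rm).as_matrix()
    return K,float(i['k1']),np.array(i['xyz'],float),Rm
def ray(n,uv):
    K,k1,t,Rm=cam(n)
    s=np.array([(uv[0]-K[0,2])/K[0,0],(uv[1]-K[1,2])/K[1,1]]); u=s.copy()
    for _ in range(20): u=s/(1+k1*(u@u))
    return t,Rm@np.array([u[0],u[1],1.])   # depth along optical axis = parameter
def at_z(n,uv,z):
    t,d=ray(n,uv); return t+d*(z-t[2])/d[2]
def at_depth(n,uv,D):
    t,d=ray(n,uv); return t+d*D
def proj(n,p):
    K,k1,t,Rm=cam(n); q=Rm.T@(np.array(p,float)-t); u=q[:2]/q[2]; u=u*(1+k1*(u@u))
    return np.array([K[0,0]*u[0]+K[0,2],K[1,1]*u[1]+K[1,2]])
def cloud(n,D):
    K,k1,t,Rm=cam(n); v,u=np.mgrid[:384,:512]
    s=np.stack([(u-K[0,2])/K[0,0],(v-K[1,2])/K[1,1]],-1); w=s.copy()
    for _ in range(20): w=s/(1+k1*(w**2).sum(-1,keepdims=True))
    return t+(np.concatenate([w,np.ones(w.shape[:2]+(1,))],-1)*D[...,None])@Rm.T
def save(f,im,crop=None,k=1):
    if crop: x0,y0,x1,y1=crop; im=im[y0:y1,x0:x1]
    cv2.imwrite('pics/'+f,cv2.resize(im[...,::-1],None,fx=k,fy=k,interpolation=cv2.INTER_CUBIC))
E
python3 - <<'E'
from h import *
np.set_printoptions(precision=4,suppress=True)
print(manip.get_obs())
ims=[]
for n in ['side','top']:
    K,k1,t,Rm=cam(n);print(n,K.tolist(),k1,t,Rm.tolist())
    im,D=camera(n); np.savez(f'{n}0.npz',im=im,D=D); save(n+'0.png',im,None,1.5)
    for th in ['slicer','rack','guard','guard_top','socket_low','socket_high','guard_edge','pintle_low','pintle_high','chute_edge','dial_center','wheel_handle','wheel_pointer','board','pan']:
        r=nets.place_of(n,th); print(n,th,[(np.round(a['xy'],1).tolist(),round(a['conf'],2)) for a in r[:2]])
E
```

```text
pics
{'clock': 0.0, 'joint_pos': array([ 1.2274,  0.3329, -0.0647,  1.461 ,  0.0216,  1.3499, -0.0885]), 'joint_velocities': array([-0.0003,  0.0004, -0.0001, -0.0003, -0.    , -0.0006, -0.0005]), 'tau': array([ -0.0005, -62.543 ,   0.0491, -39.1607,   0.0162,   0.0098,
        -0.    ]), 'position': array([ 0.197 , -0.5927,  0.2305]), 'ee_rot': array([ 0.9872,  0.1597, -0.0001, -0.0007]), 'ft_force': array([-0.7679, -0.4778, -0.0841]), 'torque': array([ 0.0393,  0.0453, -0.0006]), 'grip_width': 1.0012664529173732}
side [[378.2734195366663, 0.0, 256.69563812343324], [0.0, 378.2734195366663, 195.12026715506792], [0.0, 0.0, 1.0]] -0.011455413186946942 [-0.0791  0.7932  0.9083] [[-0.7894928693283652, -0.36679693057479895, 0.4920985887000406], [-0.6133158598302878, 0.5019652612488964, -0.609815162635337], [-0.023338066764415688, -0.7832565915587522, -0.6212603692651466]]
side slicer []
side rack [([325.0, 173.4], 0.94), ([272.5, 158.0], 0.59)]
side guard [([317.9, 173.7], 0.7), ([303.4, 139.3], 0.52)]
side guard_top [([318.1, 139.6], 0.9), ([272.6, 158.2], 0.3)]
side socket_low [([299.8,
[... 756 characters left out ...]
7973, -0.08053308465118797, -0.9967482557403626]]
top slicer []
top rack [([370.8, 192.7], 0.58)]
top guard [([358.6, 185.3], 0.92)]
top guard_top [([368.4, 183.7], 0.72), ([380.7, 190.0], 0.37)]
top socket_low [([368.8, 160.5], 0.7), ([379.7, 191.2], 0.7)]
top socket_high [([372.2, 158.7], 0.69)]
top guard_edge [([359.5, 206.4], 0.79)]
top pintle_low [([296.3, 136.8], 0.74)]
top pintle_high [([301.4, 132.0], 0.83), ([370.1, 184.5], 0.52)]
top chute_edge [([305.6, 189.0], 0.56)]
top dial_center [([244.6, 171.9], 0.67), ([126.7, 212.2], 0.64)]
top wheel_handle [([252.4, 179.2], 0.69)]
top wheel_pointer [([230.8, 158.2], 0.7)]
top board [([381.7, 188.1], 0.85)]
top pan [([296.3, 168.7], 0.97)]
```

View pics/top0.png

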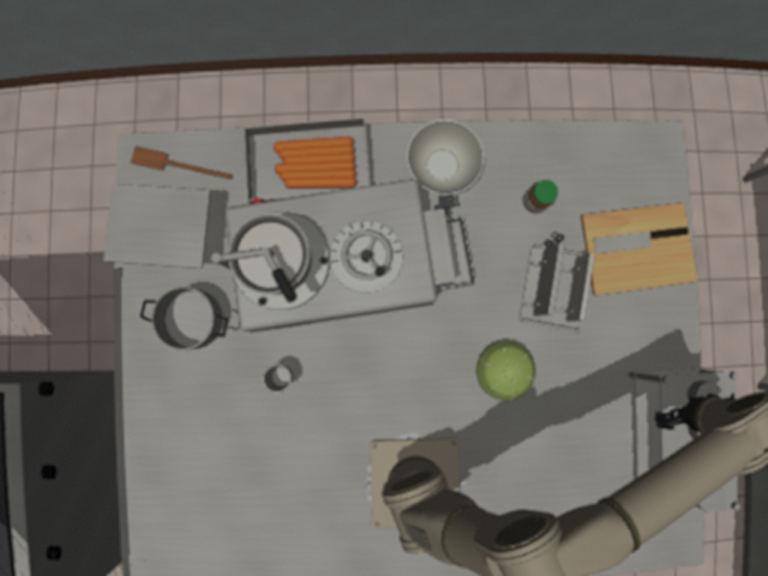

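View pics/side0.png

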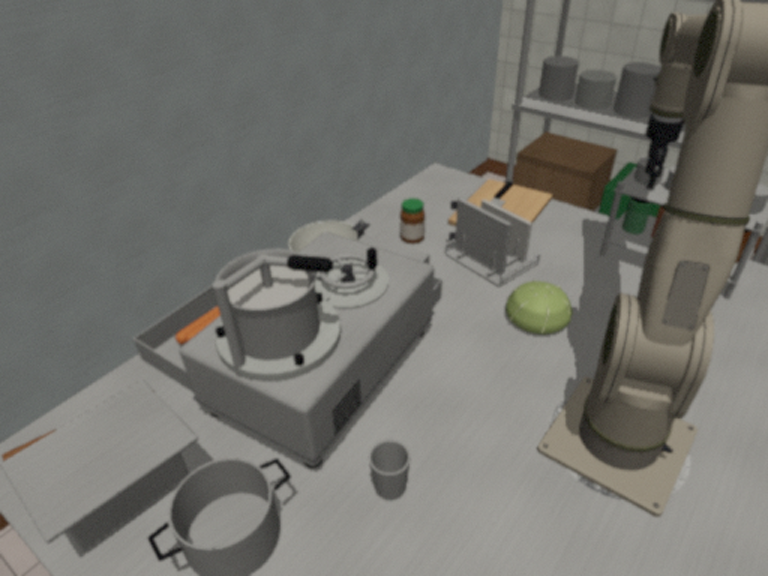

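The top view shows the slicer with its deck corners at about (230,205) to (435,300), the chute at (450,250), and the rack at (557,285). The guard stands in the left slot with its sockets at the top, around (557,238). The side view agrees: the grey panel at (485,235) is the guard and the whiter one is the board. Next I'll fit the poses from depth.

```bash
python3 - <<'E'
from h import *
np.set_printoptions(precision=4,suppress=True)
for n in ['top','side']:
    z=np.load(n+'0.npz'); P=cloud(n,z['D']); V=z['D']>0
    # table check
    T=P[V&(P[...,0]>.3)&(P[...,0]<.4)&(P[...,1]>-.1)&(P[...,1]<.1)&(abs(P[...,2])<.02)]; print(n,'table z',np.median(T[:,2]),len(T))
    M=V&(abs(P[...,2]-.19)<.006)&(P[...,0]>.25)&(P[...,0]<.9)&(P[...,1]>-.15)&(P[...,1]<.6)
    m=cv2.morphologyEx(M.astype(np.uint8),cv2.MORPH_OPEN,np.ones((3,3)))
    q=P[m>0]; r=cv2.minAreaRect(q[:,:2].astype(np.float32)*1000); print('deck z',np.median(q[:,2]),r, cv2.boxPoints(r).tolist())
    G=V&(P[...,2]>.145)&(P[...,2]<.2)&(P[...,0]>.35)&(P[...,0]<.85)&(P[...,1]>-.4)&(P[...,1]<-.1)
    g=P[G]; print('guard',len(g)); 
    if len(g)>5:
        r=cv2.minAreaRect(g[:,:2].astype(np.float32)*1000); print(r, np.median(g,0), g.max(0),g.min(0))
    B=V&(P[...,2]>.115)&(P[...,2]<.142)&(P[...,0]>.35)&(P[...,0]<.85)&(P[...,1]>-.4)&(P[...,1]<-.1)
    b=P[B]; print('board/sock',len(b), cv2.minAreaRect(b[:,:2].astype(np.float32)*1000))
net={'dial_center':.196,'guard_top':.17,'socket_high':.152,'socket_low':.032,'guard_edge':.02,'guard':.02,'rack':0.0,'pintle_high':.205,'pintle_low':.105,'wheel_handle':.2535,'wheel_pointer':.2}
uv={'top':{'dial_center':(244.6,171.9),'guard_top':(368.4,183.7),'socket_high':(372.2,158.7),'guard_edge':(359.5,206.4),'guard':(358.6,185.3),'rack':(370.8,192.7),'pintle_high':(301.4,132),'pintle_low':(296.3,136.8),'wheel_handle':(252.4,179.2),'wheel_pointer':(230.8,158.2)},
'side':{'dial_center':(232.1,186.5),'guard_top':(318.1,139.6),'socket_high':(300.3,135.8),'guard_edge':(331.3,181.5),'guard':(317.9,173.7),'rack':(325,173.4),'wheel_handle':(244.5,172.7),'wheel_pointer':(212.8,185.3)}}
for n in uv:
    for k,p in uv[n].items(): print(n,k,at_z(n,p,net[k]))
for n in ['top','side']:
    z=np.load(n+'0.npz')
    a=save(n+'c.png',z['im'],(195,105,420,235) if n=='top' else (200,120,370,220),3.5)
E
```

```text
top table z -0.0015200195869935484 1285
deck z 0.18922388343453878 ((585.9679565429688, 167.90126037597656), (294.7770690917969, 520.6727294921875), 6.916487693786621) [[408.3016662597656, 408.59417724609375], [471.0023498535156, -108.28947448730469], [763.63427734375, -72.79165649414062], [700.93359375, 444.09197998046875]]
guard 249
((613.6767578125, -271.65631103515625), (360.6166076660156, 157.33291625976562), 38.939857482910156) [ 0.5194 -0.3431  0.166 ] [ 0.7072 -0.1005  0.1863] [ 0.43   -0.3717  0.1453]
board/sock 175 ((595.9027709960938, -346.06671142578125), (336.79803466796875, 54.04685592651367), 0.035366401076316833)
side table z -0.0008733506457985762 1310
deck z 0.18907079845936553 ((587.5572509765625, 158.48220825195312), (297.86590576171875, 542.0889892578125), 7.1753950119018555) [[405.9352722167969, 408.80120849609375], [473.6460876464844, -129.04237365722656], [769.17919921875, -91.8367919921875], [701.4683837890625, 446.00677490234375]]
guard 292
((612.5862426757812, -275.7588195800781), (362.6073913574219, 165.63824462890625), 38.59601974487305) [ 0.5101 -0.3393 
[... 196 characters left out ...]
.5684 0.1076 0.196 ]
top guard_top [ 0.5171 -0.3354  0.17  ]
top socket_high [ 0.6102 -0.36    0.152 ]
top guard_edge [ 0.4414 -0.3386  0.02  ]
top guard [ 0.5248 -0.339   0.02  ]
top rack [ 0.4953 -0.3928  0.    ]
top pintle_high [ 0.7031 -0.0959  0.205 ]
top pintle_low [ 0.707  -0.0889  0.105 ]
top wheel_handle [0.536  0.0815 0.2535]
top wheel_pointer [0.6175 0.1545 0.2   ]
side dial_center [0.5739 0.1051 0.196 ]
side guard_top [ 0.5256 -0.3406  0.17  ]
side socket_high [ 0.6131 -0.353   0.152 ]
side guard_edge [ 0.4404 -0.32    0.02  ]
side guard [ 0.51   -0.3351  0.02  ]
side rack [ 0.5007 -0.3796  0.    ]
side wheel_handle [0.5361 0.0862 0.2535]
side wheel_pointer [0.6234 0.1399 0.2   ]
```

View pics/topc.png

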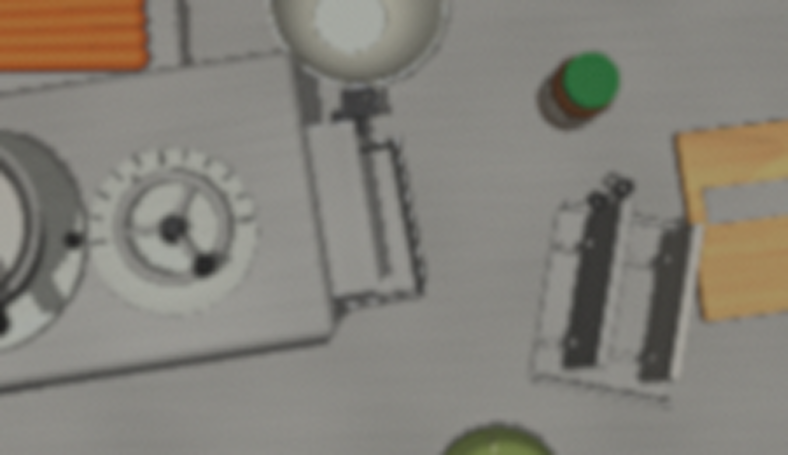

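The crop shows the guard's dark +y face with its top edge at crop (625,200) to (597,365). The socket tubes are at crop (600,200) for the lower and (622,187) for the upper. The wheel handle is at about (205,265). I'll refine the guard and slicer fits.

```bash
cat > fit.py <<'E'
from h import *
np.set_printoptions(precision=4,suppress=True)
def c2(a): a=np.radians(a); return np.array([[np.cos(a),-np.sin(a)],[np.sin(a),np.cos(a)]])
if __name__=='__main__':
  for n in ['top','side']:
    z=np.load(n+'0.npz'); P=cloud(n,z['D']); V=z['D']>0
    O=np.array([.585,.158]); a=7.0
    for it in range(4):
        L=(P[...,:2]-O)@c2(a)
        M=V&(abs(P[...,2]-.1895)<.005)&(abs(L[...,0])<.18)&(L[...,1]>-.25)&(L[...,1]<.3)
        q=L[M]; E=[]
        lo=[];hi=[];rt=[];lf=[]
        for y in np.arange(-.18,.25,.012):
            s=q[abs(q[:,1]-y)<.006,0]
            if len(s)>5: lo.append((y,np.sort(s)[:2].mean())); hi.append((y,np.sort(s)[-2:].mean()))
        for x in np.arange(-.13,.05,.01):
            s=q[abs(q[:,0]-x)<.006,1]
            if len(s)>5: rt.append((x,np.sort(s)[:2].mean())); lf.append((x,np.sort(s)[-2:].mean()))
        lo,hi,rt,lf=map(np.array,(lo,hi,rt,lf))
        med=[np.median(v[:,1]) for v in (lo,hi,rt,lf)]
        good=lo[abs(lo[:,1]-med[0])<.006]; sl=np.polyfit(good[:,0],good[:,1],1)[0]
        a-=np.degrees(np.arctan(sl)) 
        O=O+c2(a)@np.array([(med[0]+med[1])/2,(med[2]+.2)])
    print(n,'slicer O',O,'yaw',a,'edges',med)
    G=V&(P[...,2]>.1)&(P[...,2]<.2)&(P[...,0]>.38)&(P[...,0]<.66)&(P[...,1]>-.42)&(P[...,1]<-.25)
    g=P[G]; t=g[g[:,2]>.158]; print('gtop pts',len(t), 'z pct',np.percentile(t[:,2],[50,95]))
    p=np.polyfit(t[:,0],t[:,1],1); print('yaw',np.degrees(np.arctan(p[0])),'x range',np.percentile(t[:,0],[0,2,98,100]),'y at .52',np.polyval(p,.52),'resid',np.std(t[:,1]-np.polyval(p,t[:,0])))
    f=P[V&(P[...,2]>.04)&(P[...,2]<.165)&(P[...,0]>.44)&(P[...,0]<.59)&(abs(P[...,1]-np.polyval(p,P[...,0]))<.02)]
    p=np.polyfit(f[:,0],f[:,1],1); print('face yaw',np.degrees(np.arctan(p[0])),'y at .52',np.polyval(p,.52),len(f))
    j=P[V&(P[...,2]>.09)&(P[...,2]<.13)&(P[...,0]>.58)&(P[...,0]<.75)&(P[...,1]>-.36)&(P[...,1]<-.2)]; print('jar?',len(j),j.min(0),j.max(0))
E
python3 fit.py
```

```text
top slicer O [0.5857 0.1677] yaw 6.881922343813358 edges [np.float64(-0.14544927636379332), np.float64(0.1454572769899466), np.float64(-0.20000509650749237), np.float64(0.2572297917503824)]
gtop pts 190 z pct [0.1678 0.1734]
yaw -12.378514640150177 x range [0.43   0.4328 0.5935 0.597 ] y at .52 -0.34410737312575573 resid 0.004059411250672857
face yaw -12.735154993974533 y at .52 -0.3391208182414391 371
jar? 157 [ 0.5803 -0.3599  0.0902] [ 0.7499 -0.31    0.1255]
side slicer O [0.5271 0.1601] yaw 7.1322197505184635 edges [np.float64(-0.08660744919496827), np.float64(0.08660114735698096), np.float64(-0.2000027768245788), np.float64(0.25945064475412466)]
gtop pts 159 z pct [0.1672 0.1715]
yaw -12.438502943239088 x range [0.4234 0.4252 0.5939 0.5974] y at .52 -0.34286428991377604 resid 0.0040524246583998405
face yaw -12.521533867233954 y at .52 -0.34056791006264425 828
jar? 142 [ 0.5802 -0.3597  0.0902] [ 0.7498 -0.3154  0.1279]
```

>>> apply_moves:
  commands:
    - [0, 0, -0.04, 7, -1]
    - [0, 0, -0.02, 7, -1]
    - [0.03, -0.02, 0, 7, -1]
    - [0.03, -0.02, 0, 6, -1]
  squeeze: 60

```text
clock: 1.93
position: [0.2491, -0.5553, 0.2921]
ee_rot: [0.996, -0.088, -0.002, -0.001]
ft_force: [0.8, 0.0, -0.2]
grip_width: 1.005
```

>>> apply_moves:
  commands:
    - [0.03, -0.038, 0, 2.4, -1]
    - [0.03, -0.038, 0, 0, -1]
    - [0.03, -0.038, 0, 0, -1]
    - [0.03, -0.038, 0, 0, -1]
    - [0.03, -0.038, 0, 0, -1]

```text
clock: 2.35
position: [0.4124, -0.4223, 0.2928]
ee_rot: [0.993, -0.118, -0.002, 0.001]
ft_force: [-0.0, 0.3, 0.2]
grip_width: 0.999
```

>>> apply_moves:
  commands:
    - [0.027, -0.035, 0, -1, -1]
    - [0.027, -0.035, 0, 0, -1]
    - [0.024, -0.031, 0, 0, -1]
    - [0, 0, 0.03, 0, -1]

```text
clock: 2.68
position: [0.5165, -0.3355, 0.2681]
ee_rot: [0.995, -0.104, 0.004, 0.002]
ft_force: [2.2, 0.8, 0.8]
grip_width: 1.001
```

```bash
cat > w.py <<'E'
import sys
from h import *
# usage: w.py x y z yaw -> shift in tool axes & turn
o=manip.get_obs(); p=o['position']; Rm=R.from_quat(o['ee_rot']).as_matrix()
t=np.array(list(map(float,sys.argv[1:4]))); yaw=float(sys.argv[4])
cy=np.degrees(np.arctan2(Rm[1,0],Rm[0,0]))
print('clk %.2f'%o['clock'],'pos',np.round(p,4),'yaw %.2f'%cy,'tilt',np.round(Rm[:2,2],4),'F',np.round(o['ft_force'],1),'w %.3f'%o['grip_width'])
d=t-p; print('d tool',np.round(Rm.T@d*1000,1),'turn %.2f'%(-(yaw-cy)))
E
python3 w.py .510 -.341 .127 -12.5
```

```text
clk 2.68 pos [ 0.5165 -0.3355  0.2681] yaw -11.94 tilt [ 0.0084 -0.0045] F [2.2 0.8 0.8] w 1.001
d tool [ -6.5   6.4 141. ] turn 0.56
```

>>> apply_moves:
  commands:
    - [-0.0065, 0.006, 0, 0.5, -1]
    - [0, 0, 0, 0, -1]
    - [0, 0, 0, 0, -1]

```text
clock: 2.93
position: [0.5089, -0.3367, 0.2637]
ee_rot: [0.994, -0.106, 0.001, -0.0]
ft_force: [-0.1, 0.0, -0.6]
grip_width: 0.998
```

```bash
python3 w.py .510 -.341 .127 -12.5; python3 - <<'E'
from h import *
im,D=camera('side'); np.savez('side1.npz',im=im,D=D)
g,_=camera('top')
a=cv2.resize(im[70:200,240:400],None,fx=2.4,fy=2.4,interpolation=2); b=cv2.resize(g[115:245,310:470],None,fx=2.4,fy=2.4,interpolation=2)
cv2.imwrite('pics/pre.png',np.hstack([a,b])[...,::-1])
E
```

```text
clk 2.93 pos [ 0.5089 -0.3367  0.2637] yaw -12.16 tilt [ 0.0027 -0.0001] F [-0.1  0.  -0.6] w 0.998
d tool [  1.6   4.  136.7] turn 0.34
```

View pics/pre.png

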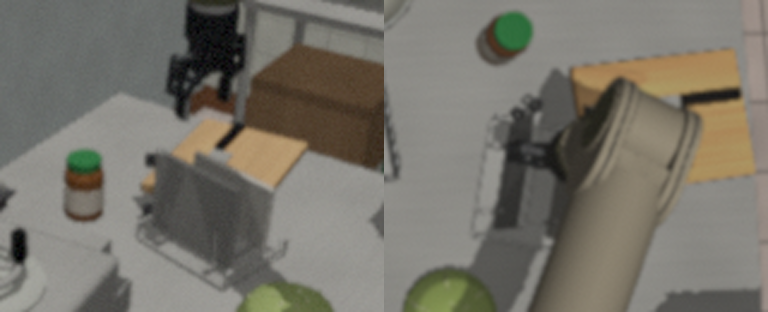

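The left half shows the jaws above the guard and spread across its thickness. The right half shows the arm mostly hiding the rack. Nothing is in the way, so I'm going down.

>>> apply_moves:
  commands:
    - [0.0015, 0.004, 0.035, 0.3, -1]
    - [0, 0, 0.035, 0, -1]
    - [0, 0, 0.03, 0, -1]
    - [0, 0, 0.02, 0, -1]

```text
clock: 3.37
position: [0.5128, -0.35, 0.1528]
ee_rot: [0.994, -0.113, 0.011, 0.006]
ft_force: [0.6, 0.5, -0.7]
grip_width: 1.001
```

```bash
python3 w.py .510 -.341 .127 -12.5
```

```text
clk 3.37 pos [ 0.5128 -0.35    0.1528] yaw -12.98 tilt [ 0.02   -0.0136] F [ 0.6  0.5 -0.7] w 1.001
d tool [-5.3 -8.4 25.6] turn -0.48
```

>>> apply_moves:
  commands:
    - [-0.004, -0.008, 0.01, -0.4, -1]
    - [0, 0, 0, 0, -1]
    - [0, 0, 0, 0, -1]

```text
clock: 3.62
position: [0.5076, -0.3443, 0.1399]
ee_rot: [0.994, -0.112, 0.009, 0.005]
ft_force: [-0.1, -0.9, 0.2]
grip_width: 1.0
```

```bash
python3 w.py .510 -.341 .127 -12.5
```

```text
clk 3.62 pos [ 0.5076 -0.3443  0.1399] yaw -12.91 tilt [ 0.016  -0.0128] F [-0.1 -0.9  0.2] w 1.000
d tool [ 1.4 -3.9 12.9] turn -0.41
```

>>> apply_moves:
  commands:
    - [0, -0.003, -0.035, -0.4, -1]
    - [0, 0, -0.035, 0, -1]
    - [0, 0, 0, 0, -1]
    - [0, 0, 0, 0, -1]

```text
clock: 3.95
position: [0.5067, -0.3444, 0.2181]
ee_rot: [0.994, -0.111, 0.011, 0.007]
ft_force: [0.2, 0.1, -0.6]
grip_width: 0.998
```

```bash
python3 w.py .510 -.341 .127 -12.5
```

```text
clk 3.95 pos [ 0.5067 -0.3444  0.2181] yaw -12.79 tilt [ 0.0197 -0.0164] F [ 0.2  0.1 -0.6] w 0.998
d tool [ 0.4 -5.1 91.1] turn -0.29
```

>>> apply_moves:
  commands:
    - [-0.04, 0, 0, 0, -1]
    - [0, 0, 0, 0, -1]
    - [0, 0, 0, 0, -1]

```text
clock: 4.2
position: [0.4655, -0.3364, 0.2178]
ee_rot: [0.994, -0.112, 0.011, 0.007]
ft_force: [0.8, 0.4, 0.0]
grip_width: 1.001
```

>>> apply_moves:
  commands:
    - [0.01, 0, 0, 0, -1]
    - [0.01, 0, 0, 0, -1]
    - [0.01, 0, 0, 0, -1]
    - [0.01, 0, 0, 0, -1]
    - [0, 0, 0, 0, -1]

```text
clock: 4.62
position: [0.5101, -0.3489, 0.2217]
ee_rot: [0.993, -0.114, 0.013, 0.009]
ft_force: [-0.2, 0.1, -0.1]
grip_width: 1.002
```

>>> apply_moves:
  commands:
    - [0, -0.04, 0, 0, -1]
    - [0, 0, 0, 0, -1]
    - [0, 0, 0, 0, -1]

```text
clock: 4.87
position: [0.5224, -0.3102, 0.2208]
ee_rot: [0.993, -0.114, 0.014, 0.009]
ft_force: [-0.2, -1.3, -0.2]
grip_width: 1.002
```

>>> apply_moves:
  commands:
    - [0, 0.01, 0, 0, -1]
    - [0, 0.01, 0, 0, -1]
    - [0, 0.01, 0, 0, -1]
    - [0, 0.01, 0, 0, -1]
    - [0, 0, 0, 0, -1]

```text
clock: 5.28
position: [0.5133, -0.3544, 0.2216]
ee_rot: [0.993, -0.114, 0.014, 0.009]
ft_force: [-0.3, -1.0, -1.9]
grip_width: 1.004
```

>>> apply_moves:
  commands:
    - [0, 0, 0.01, 0, -1]
    - [0, 0, 0.01, 0, -1]
    - [0, 0, 0.01, 0, -1]
    - [0, 0, 0.01, 0, -1]
    - [0, 0, 0, 0, -1]

```text
clock: 5.7
position: [0.513, -0.3569, 0.1764]
ee_rot: [0.993, -0.116, 0.013, 0.008]
ft_force: [-0.1, 0.6, -0.6]
grip_width: 1.0
```

```bash
python3 w.py .510 -.341 .127 -12.5
```

```text
clk 5.70 pos [ 0.513  -0.3569  0.1764] yaw -13.29 tilt [ 0.0248 -0.0198] F [-0.1  0.6 -0.6] w 1.000
d tool [ -8.  -15.5  49. ] turn -0.79
```

>>> apply_moves:
  commands:
    - [-0.02, 0, 0, 0, -1]
    - [-0.02, 0, 0, 0, -1]
    - [-0.02, 0, 0, 0, -1]
    - [-0.02, 0, 0, 0, -1]
    - [0, 0, 0, 0, -1]

```text
clock: 6.12
position: [0.4327, -0.3343, 0.1698]
ee_rot: [0.993, -0.113, 0.011, 0.006]
ft_force: [0.2, -0.2, 0.2]
grip_width: 1.001
```

>>> apply_moves:
  commands:
    - [0.035, 0, 0, 0, -1]
    - [0, 0, 0, 0, -1]
    - [0.035, 0, 0, 0, -1]
    - [0, 0, 0, 0, -1]
    - [0, 0, 0, 0, -1]

```text
clock: 6.53
position: [0.5001, -0.3471, 0.1657]
ee_rot: [0.994, -0.113, 0.006, 0.004]
ft_force: [0.4, -1.2, 0.4]
grip_width: 1.003
```

>>> apply_moves:
  commands:
    - [0, -0.02, -0.02, 0, -1]
    - [0, 0, -0.02, 0, -1]
    - [0, 0, -0.02, 0, -1]
    - [0, 0, -0.02, 0, -1]
    - [0, 0, 0, 0, -1]

```text
clock: 6.95
position: [0.505, -0.3234, 0.2467]
ee_rot: [0.994, -0.111, 0.005, 0.003]
ft_force: [0.0, -0.3, 0.8]
grip_width: 0.998
```

```bash
python3 w.py .510 -.341 .127 -12.5
```

```text
clk 6.95 pos [ 0.505  -0.3234  0.2467] yaw -12.74 tilt [ 0.0101 -0.0068] F [ 0.  -0.3  0.8] w 0.998
d tool [  7.4  15.5 119.9] turn -0.24
```

>>> apply_moves:
  commands:
    - [-0.02, 0, 0, 0, -1]
    - [-0.02, 0, 0, 0, -1]
    - [-0.02, 0, 0, 0, -1]
    - [-0.02, 0, 0, 0, -1]
    - [0, 0, 0, 0, -1]

```text
clock: 7.37
position: [0.4261, -0.3037, 0.2466]
ee_rot: [0.994, -0.109, 0.008, 0.004]
ft_force: [1.0, -0.1, 1.2]
grip_width: 1.0
```

>>> apply_moves:
  commands:
    - [0.04, 0.008, 0, 0, -1]
    - [0, 0, 0, 0, -1]
    - [0.04, 0.008, 0, 0, -1]
    - [0, 0, 0, 0, -1]
    - [0, 0, 0, 0, -1]

```text
clock: 7.78
position: [0.4956, -0.3335, 0.2357]
ee_rot: [0.994, -0.109, -0.001, -0.001]
ft_force: [-1.9, 0.0, 0.6]
grip_width: 0.998
```

```bash
python3 w.py .510 -.341 .127 -12.5
```

```text
clk 7.78 pos [ 0.4956 -0.3335  0.2357] yaw -12.54 tilt [-0.0022  0.0019] F [-1.9  0.   0.6] w 0.998
d tool [ 16.    4.3 108.6] turn -0.04
```

>>> apply_moves:
  commands:
    - [0.015, 0.004, 0.03, 0, -1]
    - [0, 0, 0, 0, -1]
    - [0, 0, 0.035, 0, -1]
    - [0, 0, 0, 0, -1]

```text
clock: 8.12
position: [0.5121, -0.3405, 0.1699]
ee_rot: [0.994, -0.109, 0.001, -0.0]
ft_force: [-1.1, 1.0, -2.1]
grip_width: 0.994
```

```bash
python3 w.py .510 -.341 .127 -12.5
```

```text
clk 8.12 pos [ 0.5121 -0.3405  0.1699] yaw -12.46 tilt [0.0025 0.0004] F [-1.1  1.  -2.1] w 0.994
d tool [-2.1  0.9 42.9] turn 0.04
```

Good. Down and grip.

>>> apply_moves:
  commands:
    - [-0.002, 0, 0.03, 0, -1]
    - [0, 0, 0, 0, -1]
    - [0, 0, 0.012, 0, -1]
    - [0, 0, 0, 0, -1]

```text
clock: 8.45
position: [0.5131, -0.3414, 0.1368]
ee_rot: [0.994, -0.108, 0.006, 0.002]
ft_force: [-0.9, 0.3, -0.4]
grip_width: 0.999
```

>>> apply_moves:
  commands:
    - [0, 0, 0, 0, 0.2]
    - [0, 0, 0, 0, 0.5]
    - [0, 0, 0, 0, 1]
    - [0, 0, 0, 0, 1]
    - [0, 0, 0, 0, 1]
  squeeze: 40

```text
clock: 8.87
position: [0.5168, -0.3434, 0.1471]
ee_rot: [0.994, -0.108, 0.012, 0.005]
ft_force: [-0.3, 0.7, 0.4]
grip_width: 0.299
```

```bash
python3 w.py .510 -.341 .127 -12.5
```

```text
clk 8.87 pos [ 0.5168 -0.3434  0.1471] yaw -12.45 tilt [ 0.0221 -0.0121] F [-0.3  0.7  0.4] w 0.299
d tool [-7.7 -1.  19.9] turn 0.05
```

>>> apply_moves:
  commands:
    - [-0.006, -0.001, 0.02, 0, 0.4]
    - [0, 0, 0.003, 0, 0.4]

```text
clock: 9.03
position: [0.5127, -0.342, 0.1256]
ee_rot: [0.994, -0.109, 0.013, 0.006]
ft_force: [-1.1, 0.2, -0.8]
grip_width: 0.299
```

```bash
python3 w.py .510 -.341 .127 -12.5
```

```text
clk 9.03 pos [ 0.5127 -0.342   0.1256] yaw -12.45 tilt [ 0.0251 -0.014 ] F [-1.1  0.2 -0.8] w 0.299
d tool [-2.8 -0.4 -1.4] turn 0.05
```

>>> apply_moves:
  commands:
    - [0, 0, 0.001, 0, 1]
    - [0, 0, 0.001, 0, 1]
    - [0, 0, 0.001, 0, 1]

```text
clock: 9.28
position: [0.5131, -0.3423, 0.1246]
ee_rot: [0.994, -0.109, 0.013, 0.006]
ft_force: [-4.3, 2.9, 8.8]
grip_width: 0.139
```

```bash
python3 w.py .510 -.341 .127 -12.5
```

```text
clk 9.28 pos [ 0.5131 -0.3423  0.1246] yaw -12.47 tilt [ 0.0253 -0.0142] F [-4.3  2.9  8.8] w 0.139
d tool [-3.3 -0.6 -2.5] turn 0.03
```

>>> apply_moves:
  commands:
    - [0, 0, 0, 0, 1]
    - [0, 0, -0.01, 0, 1]
    - [0, 0, -0.02, 0, 1]
    - [0, 0, -0.03, 0, 1]
    - [0, 0, -0.03, 0, 1]
  squeeze: 90

```text
clock: 9.7
position: [0.507, -0.3398, 0.2115]
ee_rot: [0.994, -0.109, 0.006, 0.003]
ft_force: [1.7, -0.5, -3.4]
grip_width: 0.13
```

```bash
python3 w.py .510 -.341 .247 -12.5
```

```text
clk 9.70 pos [ 0.507  -0.3398  0.2115] yaw -12.48 tilt [ 0.012  -0.0069] F [ 1.7 -0.5 -3.4] w 0.130
d tool [  3.7   0.7 -35.5] turn 0.02
```

>>> apply_moves:
  commands:
    - [0, 0, -0.03, 0, 1]
    - [0, -0.01, -0.015, -6.5, 1]
    - [0.01, -0.03, 0, -6.5, 1]
    - [0.02, -0.03, 0, -6.5, 1]
    - [0.02, -0.03, 0, 0, 1]

```text
clock: 10.12
position: [0.5559, -0.247, 0.2705]
ee_rot: [0.998, 0.061, 0.009, 0.009]
ft_force: [0.9, -0.1, -4.3]
grip_width: 0.129
```

```bash
python3 w.py .608 -.166 .25 7; python3 - <<'E'
from h import *
print(at_z('top',(545/1.5,195/1.5),.11), at_z('side',(412/1.5,203/1.5),.115))
E
```

```text
clk 10.12 pos [ 0.5559 -0.247   0.2705] yaw 6.97 tilt [ 0.0197 -0.0175] F [ 0.9 -0.1 -4.3] w 0.129
d tool [ 61.2 -74.5  20.1] turn -0.03
[ 0.72698882 -0.34509886  0.11      ] [ 0.73656993 -0.34995027  0.115     ]
```

>>> apply_moves:
  commands:
    - [0.03, -0.035, 0, 0, 1]
    - [0.02, -0.03, 0, 0, 1]
    - [0.008, -0.01, 0, 0, 1]
    - [0, 0, 0, 0, 1]
    - [0, 0, 0, 0, 1]

```text
clock: 10.53
position: [0.6062, -0.1546, 0.274]
ee_rot: [0.998, 0.067, 0.011, 0.007]
ft_force: [-0.3, 0.4, -2.4]
grip_width: 0.13
```

```bash
python3 w.py .608 -.166 .25 7; python3 - <<'E'
from h import *
np.set_printoptions(precision=4,suppress=True)
S={}
for n in ['side','top']:
    im,D=camera(n); np.savez(n+'2.npz',im=im,D=D); S[n]=im
    for th in ['guard_top','socket_low','socket_high','guard_edge','pintle_low','pintle_high']:
        r=nets.place_of(n,th); print(n,th,[(np.round(a['xy'],1).tolist(),round(a['conf'],2)) for a in r[:2]])
a=cv2.resize(S['side'][90:220,210:340],None,fx=3,fy=3,interpolation=2); b=cv2.resize(S['top'][90:220,260:390],None,fx=3,fy=3,interpolation=2)
cv2.imwrite('pics/near.png',np.hstack([a,b])[...,::-1])
E
```

```text
clk 10.53 pos [ 0.6062 -0.1546  0.274 ] yaw 7.72 tilt [ 0.0227 -0.0128] F [-0.3  0.4 -2.4] w 0.130
d tool [-0.3 11.1 24.2] turn 0.72
side guard_top [([271.4, 114.9], 0.89)]
side socket_low [([248.7, 144.4], 0.76)]
side socket_high [([244.1, 117.8], 0.73), ([271.3, 156.1], 0.43)]
side guard_edge [([234.6, 187.2], 0.71), ([293.2, 160.3], 0.6)]
side pintle_low []
side pintle_high [([241.6, 146.3], 0.62), ([234.9, 185.6], 0.4)]
top guard_top [([323.9, 154.9], 0.51)]
top socket_low [([315.9, 129.9], 0.61)]
top socket_high [([317.0, 125.9], 0.6)]
top guard_edge [([325.0, 185.2], 0.79), ([370.2, 191.1], 0.55)]
top pintle_low [([296.5, 138.4], 0.84)]
top pintle_high [([300.2, 132.6], 0.95), ([308.8, 190.7], 0.35)]
```

View pics/near.png

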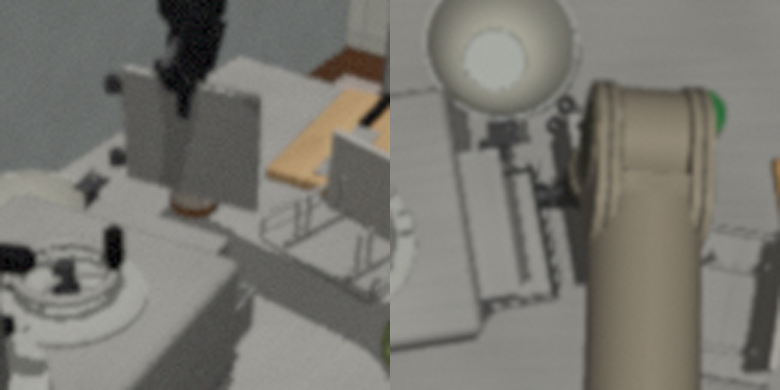

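The side view shows the held panel upright with its sockets at the left, at crop (113,83) and (118,157). The top view shows the sockets at crop (566,102) and (555,124), and the upper lug and pin at about (505,130). Now I'll compare these with the expected positions.

```bash
python3 - <<'E'
from h import *
np.set_printoptions(precision=4,suppress=True)
n='top'
print('sockH ring',at_z(n,(318.7,124),.301),'net',at_z(n,(317,125.9),.281))
print('sockL ring',at_z(n,(315,131.3),.201),'net',at_z(n,(315.9,129.9),.181))
print('pinH',at_z(n,(300.8,132.3),.205),'pinL',at_z(n,(296.4,137.6),.105))
n='side'
print('side sockH',at_z(n,(244.1,117.8),.281),at_z(n,(210+113/3,90+83/3),.291)); print('sockL',at_z(n,(248.7,144.4),.181),at_z(n,(210+118/3,90+157/3),.191))
print('gtop',at_z(n,(271.4,114.9),.319),'edge',at_z(n,(293.2,160.3),.169))
# panel fit from side cloud
z=np.load('side2.npz');P=cloud('side',z['D'])
m=np.zeros(P.shape[:2],bool); m[118:160,255:292]=1
q=P[m&(P[...,2]>.18)&(P[...,2]<.31)&(abs(P[...,1]+.15)<.04)]
A=np.c_[q[:,0]-.6,q[:,2]-.24,np.ones(len(q))]
for _ in range(4):
    c,*_=np.linalg.lstsq(A,q[:,1],rcond=None); r=q[:,1]-A@c; k=abs(r)<2*r.std(); A=A[k];q=q[k]
print('face: yaw',np.degrees(np.arctan(c[0])),'dy/dz',c[1],'y at x.6 z.24',c[2],len(q),r.std())
z=np.load('side2.npz')['im'];t=np.load('top2.npz')['im']
# dark pin region cropped
save('pin.png',t,(280,115,330,160),10)
E
```

```text
sockH ring [ 0.7079 -0.1418  0.301 ] net [ 0.7062 -0.1393  0.281 ]
sockL ring [ 0.7055 -0.1448  0.201 ] net [ 0.7149 -0.1516  0.181 ]
pinH [ 0.7021 -0.0937  0.205 ] pinL [ 0.7039 -0.0892  0.105 ]
side sockH [ 0.7296 -0.15    0.281 ] [ 0.707  -0.1431  0.291 ]
sockL [ 0.7078 -0.1435  0.181 ] [ 0.7044 -0.1436  0.191 ]
gtop [ 0.6178 -0.1635  0.319 ] edge [ 0.5238 -0.1659  0.169 ]
face: yaw 7.50044316810587 dy/dz 0.018963233347417063 y at x.6 z.24 -0.15086647150396743 1005 0.0016989086845570261
```

View pics/pin.png

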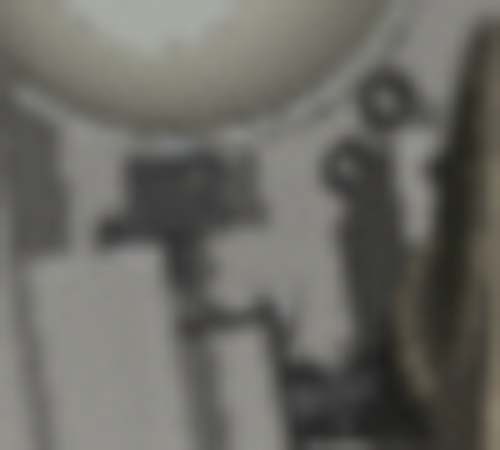

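>>> apply_moves:
  commands:
    - [0, 0.008, 0.02, 0.7, 1]
    - [0, 0, 0.02, 0, 1]
    - [0, 0, 0.015, 0, 1]
    - [0, 0, 0, 0, 1]

```text
clock: 11.57
position: [0.6093, -0.1649, 0.2185]
ee_rot: [0.998, 0.06, 0.013, 0.008]
ft_force: [-1.2, -0.3, -4.3]
grip_width: 0.131
```

```bash
python3 w.py .602 -.15 .21 7
```

```text
clk 11.57 pos [ 0.6093 -0.1649  0.2185] yaw 6.87 tilt [ 0.0263 -0.0142] F [-1.2 -0.3 -4.3] w 0.131
d tool [ -5.7 -15.8   8.1] turn -0.13
```

>>> apply_moves:
  commands:
    - [0, 0.02, 0, 0, 1]
    - [0, 0.02, 0, 0, 1]
    - [0, 0.02, 0, 0, 1]
    - [0, 0, 0, 0, 1]

```text
clock: 11.9
position: [0.6171, -0.2245, 0.2214]
ee_rot: [0.998, 0.062, 0.013, 0.008]
ft_force: [-0.0, -1.3, -3.3]
grip_width: 0.127
```

>>> apply_moves:
  commands:
    - [0, -0.03, 0, 0, 1]
    - [0, 0, 0, 0, 1]
    - [0, -0.03, 0, 0, 1]
    - [0, 0, 0, 0, 1]

```text
clock: 12.23
position: [0.6104, -0.1657, 0.2235]
ee_rot: [0.998, 0.059, 0.014, 0.008]
ft_force: [0.7, 3.2, -2.4]
grip_width: 0.128
```

```bash
python3 w.py .602 -.15 .21 7
```

```text
clk 12.23 pos [ 0.6104 -0.1657  0.2235] yaw 6.81 tilt [ 0.0287 -0.0136] F [ 0.7  3.2 -2.4] w 0.128
d tool [ -6.9 -16.8  13.1] turn -0.19
```

>>> apply_moves:
  commands:
    - [-0.005, -0.015, 0.007, -0.1, 1]
    - [0, -0.015, 0.005, 0, 1]
    - [0, 0, 0, 0, 1]

```text
clock: 12.48
position: [0.603, -0.1346, 0.2136]
ee_rot: [0.998, 0.061, 0.016, 0.008]
ft_force: [0.6, 0.9, -2.8]
grip_width: 0.132
```

```bash
python3 w.py .6026 -.1047 .21 7
```

```text
clk 12.48 pos [ 0.603  -0.1346  0.2136] yaw 6.97 tilt [ 0.0322 -0.0147] F [ 0.6  0.9 -2.8] w 0.132
d tool [  3.1 -29.7   3.2] turn -0.03
```

>>> apply_moves:
  commands:
    - [0.002, -0.012, 0.001, 0, 1]
    - [0.001, -0.01, 0.001, 0, 1]
    - [0, -0.007, 0, 0, 1]
    - [0, 0, 0, 0, 1]

```text
clock: 12.82
position: [0.6034, -0.1173, 0.2131]
ee_rot: [0.998, 0.052, 0.017, 0.017]
ft_force: [0.2, -3.1, -5.0]
grip_width: 0.124
```

```bash
python3 w.py .6026 -.1047 .21 7;  python3 - <<'E'
from h import *
S={}
for n in ['side','top']:
    im,D=camera(n); np.savez(n+'3.npz',im=im,D=D); S[n]=im
b=cv2.resize(S['side'][115:175,205:275],None,fx=6,fy=6,interpolation=2); a=cv2.resize(S['top'][105:165,275:335],None,fx=6,fy=6,interpolation=2)
cv2.imwrite('pics/in.png',np.hstack([a,b])[...,::-1])
z=np.load('side3.npz');P=cloud('side',z['D'])
q=P[(P[...,2]>.13)&(P[...,2]<.25)&(abs(P[...,1]+.1)<.03)&(abs(P[...,0]-.6)<.07)]
A=np.c_[q[:,0]-.6,q[:,2]-.2,np.ones(len(q))]
for _ in range(5):
    c,*_=np.linalg.lstsq(A,q[:,1],rcond=None); r=q[:,1]-A@c; k=abs(r)<2*r.std(); A=A[k];q=q[k]
print('face yaw',np.degrees(np.arctan(c[0])),'dy/dz',c[1],'y',c[2],len(q),r.std())
E
```

```text
clk 12.82 pos [ 0.6034 -0.1173  0.2131] yaw 6.04 tilt [ 0.0355 -0.0328] F [ 0.2 -3.1 -5. ] w 0.124
d tool [  0.4 -12.8   2.7] turn -0.96
face yaw 5.664596551610664 dy/dz 0.04847615265174904 y -0.11293296635754374 663 0.001757214000619628
```

View pics/in.png

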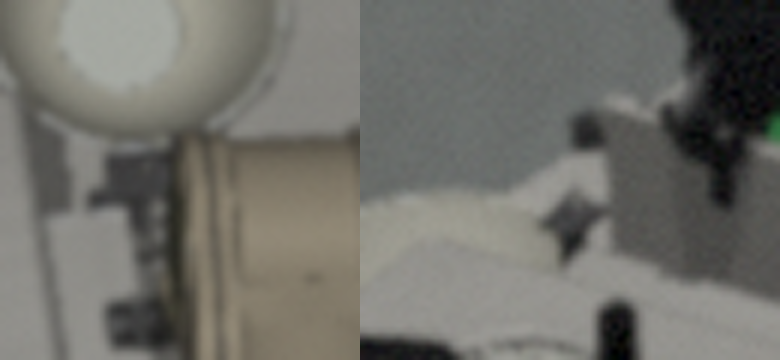

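The side crop shows the panel held at the hinge, with the upper socket dark at (588,128) and the lug area at (575,215). In the top crop the arm hides the sockets. The hand stopped about 13 mm short with a small sideways force and the guard leaning, so the lower socket is probably touching the lower pin. I'll back off a little and check the guard's real height in the hand.

>>> apply_moves:
  commands:
    - [0, 0.012, 0, 0, 1]
    - [0, 0.012, 0, 0, 1]
    - [0, 0, -0.01, 0, 1]
    - [0, 0, 0, 0, 1]

```text
clock: 13.25
position: [0.6064, -0.1424, 0.2256]
ee_rot: [0.998, 0.052, 0.017, 0.016]
ft_force: [0.7, 1.1, -2.4]
grip_width: 0.128
```

```bash
python3 w.py .6026 -.1047 .22 7;  python3 - <<'E'
from h import *
np.set_printoptions(precision=4,suppress=True)
def tri(u,v):
    t1,d1=ray('top',u);t2,d2=ray('side',v)
    s=np.linalg.lstsq(np.c_[d1,-d2],t2-t1,rcond=None)[0]; a=t1+d1*s[0]; b=t2+d2*s[1]; return (a+b)/2,np.linalg.norm(a-b)
print('near (tcp z .274): H',tri((318.6,124.7),(247.7,117.7)),'L',tri((314.9,131.6),(249.3,142.3)))
im,D=camera('side'); np.savez('side4.npz',im=im,D=D)
for f,zc,y0 in (('side2',.274,-.15),('side4',None,-.14)):
    z=np.load(f+'.npz');P=cloud('side',z['D'])
    if zc is None: zc=manip.get_obs()['position'][2]
    m=(abs(P[...,1]-y0)<.035)&(P[...,2]>.08)&(P[...,2]<.4)&(P[...,0]>.5)&(P[...,0]<.72)
    for x in (.535,.55,.57,.655,.67,.685):
        q=P[m&(abs(P[...,0]-x)<.006)]; 
        if len(q): print(f,x,'zmax-tcp %.4f zmin-tcp %.4f'%(np.percentile(q[:,2],98)-zc,np.percentile(q[:,2],2)-zc),len(q))
    q=P[m&(P[...,2]>zc-.09)&(P[...,2]<zc+.03)&(P[...,0]>.54)&(P[...,0]<.66)]; A=np.c_[q[:,0]-.6,q[:,2]-zc,np.ones(len(q))]
    for _ in range(5):
        c,*_=np.linalg.lstsq(A,q[:,1],rcond=None); r=q[:,1]-A@c; k=abs(r)<2*r.std(); A=A[k];q=q[k]
    print('face yaw',np.degrees(np.arctan(c[0])),'dy/dz',c[1],'y',c[2])
E
```

```text
clk 13.25 pos [ 0.6064 -0.1424  0.2256] yaw 6.02 tilt [ 0.0355 -0.031 ] F [ 0.7  1.1 -2.4] w 0.128
d tool [  0.  -38.1   4.3] turn -0.98
near (tcp z .274): H (array([ 0.7077, -0.1434,  0.2906]), np.float64(0.0007614019878655017)) L (array([ 0.707 , -0.1464,  0.1889]), np.float64(0.00012173976883374726))
side2 0.535 zmax-tcp 0.0462 zmin-tcp -0.0995 115
side2 0.55 zmax-tcp 0.0450 zmin-tcp -0.0995 128
side2 0.57 zmax-tcp 0.0454 zmin-tcp -0.0987 128
side2 0.655 zmax-tcp 0.0442 zmin-tcp -0.1017 106
side2 0.67 zmax-tcp 0.0445 zmin-tcp -0.1016 111
side2 0.685 zmax-tcp 0.0444 zmin-tcp -0.0998 97
face yaw 7.631135045076026 dy/dz 0.018425483798364645 y -0.15021287213472387
side4 0.535 zmax-tcp 0.0450 zmin-tcp -0.0995 115
side4 0.55 zmax-tcp 0.0449 zmin-tcp -0.0857 104
side4 0.57 zmax-tcp 0.1746 zmin-tcp -0.0842 226
side4 0.655 zmax-tcp 0.0457 zmin-tcp -0.0883 94
side4 0.67 zmax-tcp 0.0466 zmin-tcp -0.0864 93
side4 0.685 zmax-tcp 0.0472 zmin-tcp -0.0908 100
face yaw 6.03531294903164 dy/dz 0.04289227829275019 y -0.13751064359215043
```

```bash
python3 - <<'E'
from h import *
np.set_printoptions(precision=4,suppress=True)
def tri(u,v):
    t1,d1=ray('top',u);t2,d2=ray('side',v)
    s=np.linalg.lstsq(np.c_[d1,-d2],t2-t1,rcond=None)[0]; a=t1+d1*s[0]; b=t2+d2*s[1]; return (a+b)/2,np.linalg.norm(a-b)
print(tri((300.8,132.3),(241.3,145.2)), at_z('side',(241.3,145.2),.205))
z0=np.load('top0.npz');s=np.load('side0.npz')
def st(im,c,k):
    x0,y0,x1,y1=c; a=im[y0:y1,x0:x1].astype(float); a=np.clip((a-a.min())/(np.percentile(a,97)-a.min())*255,0,255).astype(np.uint8)
    return cv2.resize(a,None,fx=k,fy=k,interpolation=cv2.INTER_CUBIC)
a=st(z0['im'],(282,115,312,150),13); b=st(s['im'],(225,130,255,165),13)
cv2.imwrite('pics/hinge.png',np.hstack([a,b])[...,::-1])
for n,zz,c in (('top',z0,(288,312,128,142)),('side',s,(230,252,138,156))):
    P=cloud(n,zz['D']); q=P[c[2]:c[3],c[0]:c[1]].reshape(-1,3)
    for lo,hi in ((.192,.215),(.176,.192),(.08,.11)):
        w=q[(q[:,2]>lo)&(q[:,2]<hi)&(q[:,0]>.66)&(q[:,0]<.74)]; print(n,lo,len(w),w.min(0) if len(w) else '',w.max(0) if len(w) else '',w.mean(0) if len(w) else '')
E
```

```text
(array([ 0.702 , -0.0942,  0.2037]), np.float64(0.0010176452621773798)) [ 0.7001 -0.0928  0.205 ]
top 0.192 10 [ 0.6878 -0.0989  0.1922] [ 0.7044 -0.0597  0.2065] [ 0.6956 -0.0781  0.1967]
top 0.176 86 [ 0.6835 -0.1005  0.1763] [ 0.7192 -0.0579  0.1918] [ 0.6999 -0.081   0.1853]
top 0.08 12 [ 0.695  -0.1015  0.0812] [ 0.7398 -0.0636  0.097 ] [ 0.7031 -0.091   0.0859]
side 0.192 8 [ 0.6844 -0.0929  0.1922] [ 0.7056 -0.0622  0.2031] [ 0.6982 -0.0846  0.1965]
side 0.176 58 [ 0.6842 -0.1061  0.1803] [ 0.7155 -0.0597  0.1914] [ 0.698  -0.0806  0.1861]
side 0.08 0
```

View pics/hinge.png

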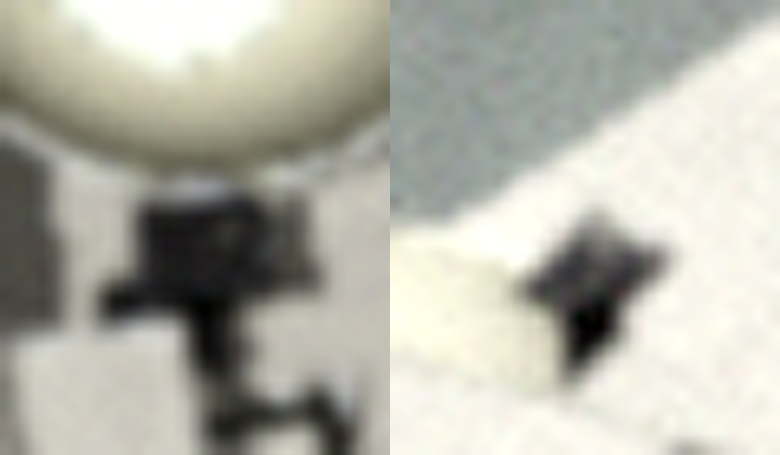

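The left crop (top camera) shows the upper lug as a dark block at (140–310, 200–290) with the pin near (240,225). The right crop (side camera) shows the pin tip at about (600,215). Triangulated, the pin tip is at (0.702, -0.094, 0.204), as assumed. I'll check the joints and retry with a smaller x, a bit higher.

```bash
python3 w.py .600 -.115 .222 7; python3 -c "
from h import *
print(np.round(manip.get_obs()['joint_pos'],3),np.round(manip.get_obs()['torque'],2))"
```

```text
clk 13.30 pos [ 0.6059 -0.1427  0.2244] yaw 6.00 tilt [ 0.0342 -0.0312] F [-0.1 -0.  -3.6] w 0.130
d tool [ -3.1 -28.3   1.3] turn -1.00
[ 0.454  0.327 -0.389  1.501  0.156  1.302 -1.42 ] [ 0.04  0.08 -0.  ]
```

>>> apply_moves:
  commands:
    - [0, 0.03, 0, 0, 1]
    - [0, 0, 0, 6, 1]
    - [0, 0, 0, 6, 1]
    - [0, 0, 0, 6, 1]
    - [0, 0, 0, 0, 1]

```text
clock: 13.72
position: [0.6101, -0.1702, 0.2259]
ee_rot: [0.994, -0.108, 0.019, 0.012]
ft_force: [0.2, 0.0, -4.1]
grip_width: 0.13
```

```bash
python3 w.py .60 -.17 .222 7
```

```text
clk 13.72 pos [ 0.6101 -0.1702  0.2259] yaw -12.43 tilt [ 0.0352 -0.0281] F [ 0.2  0.  -4.1] w 0.130
d tool [-10.    1.9   3.6] turn -19.43
```

>>> apply_moves:
  commands:
    - [0, 0, 0, -7, 1]
    - [0, 0, 0, 0, 1]
    - [0, 0, 0, -7, 1]
    - [0, 0, 0, 0, 1]
    - [0, 0, 0, -5, 1]

```text
clock: 14.13
position: [0.6105, -0.167, 0.2259]
ee_rot: [0.998, 0.059, 0.017, 0.014]
ft_force: [-0.2, 0.4, -3.0]
grip_width: 0.13
```

```bash
python3 w.py .60 -.17 .222 7
```

```text
clk 14.13 pos [ 0.6105 -0.167   0.2259] yaw 6.85 tilt [ 0.0353 -0.0264] F [-0.2  0.4 -3. ] w 0.130
d tool [-10.9   1.6   3.6] turn -0.15
```

>>> apply_moves:
  commands:
    - [-0.02, 0, 0, 0, 1]
    - [-0.02, 0, 0, 0, 1]
    - [-0.02, 0, 0, 0, 1]
    - [-0.02, 0, 0, 0, 1]
    - [0, 0, 0, 0, 1]

```text
clock: 14.55
position: [0.5288, -0.1739, 0.2221]
ee_rot: [0.998, 0.053, 0.017, 0.013]
ft_force: [-0.3, 0.2, -3.6]
grip_width: 0.131
```

>>> apply_moves:
  commands:
    - [0.035, 0, 0, 0, 1]
    - [0, 0, 0, 0, 1]
    - [0.035, 0, 0, 0, 1]
    - [0, 0, 0, 0, 1]
    - [0, 0, 0, 0, 1]

```text
clock: 14.97
position: [0.5961, -0.1653, 0.2181]
ee_rot: [0.999, 0.043, 0.011, 0.011]
ft_force: [0.1, -0.3, -2.4]
grip_width: 0.126
```

```bash
python3 w.py .60 -.17 .222 7
```

```text
clk 14.97 pos [ 0.5961 -0.1653  0.2181] yaw 4.97 tilt [ 0.0234 -0.0208] F [ 0.1 -0.3 -2.4] w 0.126
d tool [ 3.5  5.1 -3.7] turn -2.03
```

>>> apply_moves:
  commands:
    - [-0.035, 0, 0, -2, 1]
    - [-0.035, 0, 0, 0, 1]
    - [0, 0, 0, 0, 1]
    - [0.035, 0, 0, 0, 1]
    - [0, 0, 0, 0, 1]

```text
clock: 15.38
position: [0.5583, -0.1662, 0.2129]
ee_rot: [0.998, 0.056, 0.009, 0.009]
ft_force: [-0.2, 0.7, -4.1]
grip_width: 0.124
```

>>> apply_moves:
  commands:
    - [0.035, 0, 0, 0, 1]
    - [0, 0, 0, 0, 1]
    - [0, 0, 0, 0, 1]

```text
clock: 15.63
position: [0.592, -0.1612, 0.2097]
ee_rot: [0.999, 0.052, 0.005, 0.008]
ft_force: [-0.4, -0.2, -3.6]
grip_width: 0.132
```

```bash
python3 w.py .60 -.17 .222 7
```

```text
clk 15.63 pos [ 0.592  -0.1612  0.2097] yaw 6.00 tilt [ 0.0116 -0.0146] F [-0.4 -0.2 -3.6] w 0.132
d tool [  7.2   9.8 -12.1] turn -1.00
```

>>> apply_moves:
  commands:
    - [0.007, -0.01, -0.012, -1, 1]
    - [0.002, -0.015, 0, 0, 1]
    - [0, 0, 0, 0, 1]

```text
clock: 15.88
position: [0.5985, -0.1342, 0.222]
ee_rot: [0.998, 0.058, 0.006, 0.007]
ft_force: [-0.9, 1.8, -4.5]
grip_width: 0.128
```

```bash
cat > gp.py <<'E'
from h import *
np.set_printoptions(precision=4,suppress=True)
o=manip.get_obs(); p=o['position']; im,D=camera('side'); np.savez('sideg.npz',im=im,D=D); P=cloud('side',D)
m=(abs(P[...,1]-p[1])<.035)&(P[...,2]>p[2]-.085)&(P[...,2]<p[2]+.035)&(abs(P[...,0]-p[0])<.065)
q=P[m]; A=np.c_[q[:,0]-p[0],q[:,2]-p[2],np.ones(len(q))]
for _ in range(6):
    c,*_=np.linalg.lstsq(A,q[:,1],rcond=None); r=q[:,1]-A@c; k=abs(r)<2*r.std(); A=A[k];q=q[k]
yaw=np.degrees(np.arctan(c[0])); print('face yaw %.2f dy/dz %.4f face y at tcp %.4f (centre %.4f, tcp %.4f)'%(yaw,c[1],c[2],c[2]-.006,p[1]),len(q))
# top edge heights along x
m=(abs(P[...,1]-p[1])<.035)&(P[...,2]>p[2]-.2)&(P[...,2]<p[2]+.06)
X=[];Z=[]
for x in list(np.arange(-.08,-.03,.008))+list(np.arange(.03,.085,.008)):
    s=P[m&(abs(P[...,0]-p[0]-x)<.005)][:,2]
    if len(s)>20: X.append(x);Z.append(np.percentile(s,98)-p[2])
f=np.polyfit(X,Z,1); print('top edge z-tcp %.4f slope %.4f'%(f[1],f[0]))
r=nets.place_of('side','socket_high'); print([(np.round(a['xy'],1).tolist(),round(a['conf'],2)) for a in r[:2]])
E
python3 w.py .600 -.115 .222 7; python3 gp.py
```

```text
clk 15.88 pos [ 0.5985 -0.1342  0.222 ] yaw 6.70 tilt [ 0.0132 -0.0137] F [-0.9  1.8 -4.5] w 0.128
d tool [  3.7 -18.9  -0.3] turn -0.30
face yaw 6.37 dy/dz 0.0164 face y at tcp -0.1287 (centre -0.1347, tcp -0.1342) 727
top edge z-tcp 0.0430 slope -0.0102
[([245.7, 135.5], 0.93)]
```

>>> apply_moves:
  commands:
    - [0.003, -0.01, 0, -0.5, 1]
    - [0.001, -0.007, 0, 0, 1]
    - [0, 0, 0, 0, 1]

```text
clock: 16.23
position: [0.6001, -0.1211, 0.2227]
ee_rot: [0.998, 0.06, 0.007, 0.009]
ft_force: [-0.2, -0.3, -3.6]
grip_width: 0.127
```

```bash
python3 w.py .600 -.104 .222 7
```

```text
clk 16.23 pos [ 0.6001 -0.1211  0.2227] yaw 6.86 tilt [ 0.015  -0.0174] F [-0.2 -0.3 -3.6] w 0.127
d tool [  2.  -17.    0.4] turn -0.14
```

>>> apply_moves:
  commands:
    - [0.001, -0.008, 0, 0, 1]
    - [0, 0, 0, 0, 1]

```text
clock: 16.4
position: [0.6, -0.1121, 0.2226]
ee_rot: [0.998, 0.06, 0.007, 0.009]
ft_force: [0.5, 1.0, -3.5]
grip_width: 0.124
```

```bash
python3 w.py .600 -.104 .222 7
```

```text
clk 16.40 pos [ 0.6    -0.1121  0.2226] yaw 6.84 tilt [ 0.0152 -0.0173] F [ 0.5  1.  -3.5] w 0.124
d tool [ 1.  -8.   0.5] turn -0.16
```

Free this time. One more step in, then measure.

>>> apply_moves:
  commands:
    - [0.002, -0.008, 0, -0.2, 1]
    - [0, 0, 0, 0, 1]

```text
clock: 16.57
position: [0.5998, -0.1049, 0.2221]
ee_rot: [0.998, 0.06, 0.006, 0.01]
ft_force: [0.1, 0.6, -3.7]
grip_width: 0.127
```

```bash
python3 w.py .6015 -.104 .222 7; python3 gp.py; python3 - <<'E'
from h import *
im,D=camera('top'); np.savez('topg.npz',im=im,D=D)
s=np.load('sideg.npz')['im']
print('pred pinH side',proj('side',(.702,-.0942,.205)),'top',proj('top',(.702,-.0942,.205)))
a=cv2.resize(s[110:175,215:265],None,fx=9,fy=9,interpolation=2);b=cv2.resize(im[110:175,285:320],None,fx=9,fy=9,interpolation=2)
cv2.imwrite('pics/over.png',np.hstack([a,b])[...,::-1])
E
```

```text
clk 16.57 pos [ 0.5998 -0.1049  0.2221] yaw 6.92 tilt [ 0.0123 -0.0196] F [ 0.1  0.6 -3.7] w 0.127
d tool [ 1.8 -0.7  0.1] turn -0.08
face yaw 7.17 dy/dz 0.0223 face y at tcp -0.0993 (centre -0.1053, tcp -0.1049) 598
top edge z-tcp 0.0424 slope -0.0305
[([238.4, 138.5], 0.56)]
pred pinH side [241.14087244 144.87034856] top [300.93660597 132.33032248]
```

View pics/over.png

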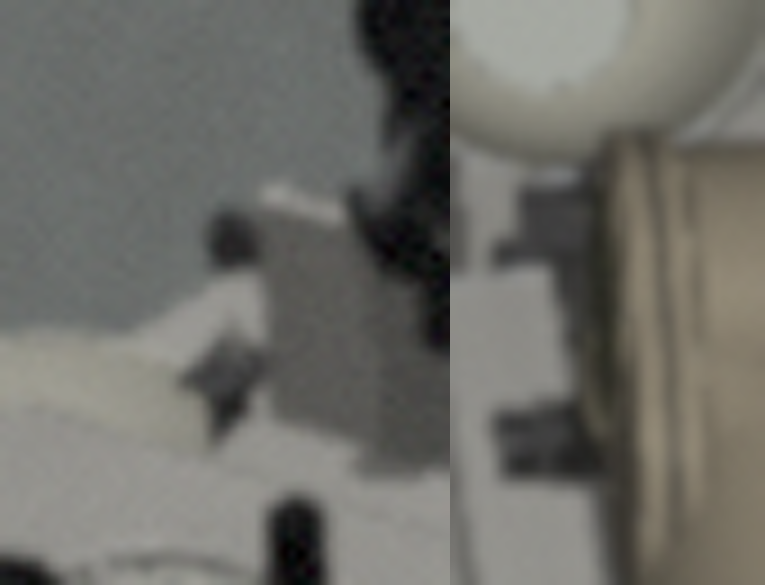

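```bash
python3 - <<'E'
from h import *
for z in (.23,.235,.24): print(z,proj('side',(.702,-.0942,z)),proj('side',(.705,-.0942,z)),proj('side',(.702,-.0912,z)))
s=np.load('sideg.npz')['im'].mean(2)[128:145,234:249]; s0=np.load('side0.npz')['im'].mean(2)[128:145,234:249]
m=(s<85); v,u=np.nonzero(m); 
print(np.round(s).astype(int))
E
```

```text
0.23 [240.79852919 138.79586736] [240.15174627 138.54914454] [240.2595883  139.14253994]
0.235 [240.72912692 137.56424138] [240.08093534 137.3183113 ] [240.18884897 137.91002776]
0.24 [240.65940859 136.32695113] [240.00980239 136.0818239 ] [240.1177871  136.67183923]
[[106 104 106 105 106 106 110 106 109 107 108 107 107 109 107]
 [103 102 105 107 107 106 106 107 108 108 111 111 114 112 108]
 [104 105 104 107 105 108 109 106 110 111 122 127 129 119 108]
 [107 105 106 107 105 110 106 106 108 115 134 146 142 129 124]
 [107 108 106 105 107  97  98  99 104 110 125 133 134 133 135]
 [108 105 108 102  96  83  76  83  91  96 100 105 109 117 126]
 [108 108 105 100  81  58  53  60  70  85  88  90  88  95  96]
 [106 107 105  92  70  52  42  49  57  71  82  88  87  88  87]
 [107 106 105  90  65  43  37  40  47  64  76  87  88  88  87]
 [108 109 107  94  61  39  40  38  42  58  78  84  88  83  87]
 [110 110 108 102  73  47  41  42  44  59  77  85  88  87  91]
 [108 109 108 101  84  67  61  71  75  78  83  88  87  84  89]
 [110 109 110 109 102 102 105 111 114 106  93  88  85  87  83]
 [109 110 114 116 127 131 138 138 137 124 102  88  85  86  85]
 [114 115 118 127 143 147 146 146 146 131 109  90  86  88  87]
 [120 130 136 144 148 148 147 147 147 138 115  94  87  85  87]
 [135 143 148 149 148 146 142 146 146 141 115  96  88  87  86]]
```

The side crop shows the upper socket tube at column 240.3, against 240.7 predicted for the pin line, so it is over the pin. The top crop has the hinge half hidden by the arm. Lowering.

>>> apply_moves:
  commands:
    - [0.001, 0, 0.008, 0, 1]
    - [0, 0, 0.006, 0, 1]
    - [0, 0, 0, 0, 1]

```text
clock: 16.97
position: [0.5998, -0.1073, 0.2089]
ee_rot: [0.998, 0.059, 0.005, 0.011]
ft_force: [0.0, 0.7, -3.8]
grip_width: 0.129
```

```bash
python3 w.py .6015 -.104 .18 7
```

```text
clk 16.97 pos [ 0.5998 -0.1073  0.2089] yaw 6.79 tilt [ 0.0105 -0.0204] F [ 0.   0.7 -3.8] w 0.129
d tool [ 1.9 -3.7 28.8] turn -0.21
```

>>> apply_moves:
  commands:
    - [0.002, -0.004, 0.003, -0.2, 1]
    - [0, 0, 0.004, 0, 1]
    - [0, 0, 0, 0, 1]

```text
clock: 17.22
position: [0.5999, -0.1056, 0.2025]
ee_rot: [0.998, 0.059, 0.003, 0.012]
ft_force: [0.1, 0.1, -3.6]
grip_width: 0.131
```

```bash
python3 w.py .6015 -.104 .18 7
```

```text
clk 17.22 pos [ 0.5999 -0.1056  0.2025] yaw 6.80 tilt [ 0.0074 -0.0231] F [ 0.1  0.1 -3.6] w 0.131
d tool [ 1.7 -2.  22.5] turn -0.20
```

>>> apply_moves:
  commands:
    - [0.003, -0.002, 0.003, -0.2, 1]
    - [0.001, 0, 0.004, 0, 1]
    - [0, 0, 0.002, 0, 1]

```text
clock: 17.47
position: [0.6001, -0.1052, 0.1957]
ee_rot: [0.998, 0.06, -0.001, 0.013]
ft_force: [-5.1, 1.7, 3.7]
grip_width: 0.13
```

```bash
python3 w.py .6015 -.104 .18 7
```

```text
clk 17.47 pos [ 0.6001 -0.1052  0.1957] yaw 6.86 tilt [-0.0004 -0.0257] F [-5.1  1.7  3.7] w 0.130
d tool [ 1.6 -1.4 15.7] turn -0.14
```

>>> apply_moves:
  commands:
    - [0, 0, -0.015, 0, 1]
    - [0, 0, 0, 0, 1]

```text
clock: 17.63
position: [0.6003, -0.1042, 0.2115]
ee_rot: [0.998, 0.06, -0.001, 0.013]
ft_force: [-0.7, -0.5, -1.6]
grip_width: 0.13
```

>>> apply_moves:
  commands:
    - [0, 0, 0, 0, 1]
    - [0, 0, 0, 0, 1]
    - [0, 0, 0, 0, 1]
    - [0, 0, 0, 0, 1]

```text
clock: 17.97
position: [0.6005, -0.1043, 0.2108]
ee_rot: [0.998, 0.06, -0.001, 0.013]
ft_force: [-2.5, -0.9, -1.5]
grip_width: 0.129
```

```bash
python3 w.py .6015 -.104 .215 7; python3 gp.py
```

```text
clk 17.97 pos [ 0.6005 -0.1043  0.2108] yaw 6.89 tilt [-0.0002 -0.0251] F [-2.5 -0.9 -1.5] w 0.129
d tool [ 1.1 -0.  -4.2] turn -0.11
face yaw 6.84 dy/dz 0.0289 face y at tcp -0.0989 (centre -0.1049, tcp -0.1043) 504
top edge z-tcp 0.0421 slope -0.0473
[([236.4, 140.7], 0.9)]
```

>>> apply_moves:
  commands:
    - [0, 0.02, -0.005, 0, 1]
    - [0, 0.03, 0, 0, 1]
    - [0, 0, 0, 0, 1]

```text
clock: 18.32
position: [0.607, -0.1527, 0.2162]
ee_rot: [0.998, 0.063, -0.001, 0.012]
ft_force: [-0.4, -2.0, -3.7]
grip_width: 0.128
```

>>> apply_moves:
  commands:
    - [-0.04, 0, 0, 0, 1]
    - [0, 0, 0, 0, 1]
    - [0, 0, 0, 0, 1]

```text
clock: 18.57
position: [0.5643, -0.1585, 0.2103]
ee_rot: [0.998, 0.062, -0.004, 0.01]
ft_force: [0.4, -0.0, -2.7]
grip_width: 0.126
```

>>> apply_moves:
  commands:
    - [0.01, 0, 0, 0, 1]
    - [0.01, 0, 0, 0, 1]
    - [0.01, 0, 0, 0, 1]
    - [0.01, 0, 0, 0, 1]
    - [0, 0, 0, 0, 1]

```text
clock: 18.98
position: [0.6099, -0.153, 0.2108]
ee_rot: [0.998, 0.061, -0.002, 0.01]
ft_force: [1.0, 0.2, -3.0]
grip_width: 0.131
```

>>> apply_moves:
  commands:
    - [-0.005, 0, 0, 0, 1]
    - [-0.005, 0, 0, 0, 1]
    - [-0.005, 0, 0, 0, 1]
    - [-0.005, 0, 0, 0, 1]
    - [0, 0, 0, 0, 1]

```text
clock: 19.4
position: [0.5897, -0.1544, 0.2107]
ee_rot: [0.998, 0.062, -0.002, 0.01]
ft_force: [-0.3, 1.1, -4.0]
grip_width: 0.126
```

```bash
python3 w.py .60 -.15 .215 7; python3 gp.py
```

```text
clk 19.40 pos [ 0.5897 -0.1544  0.2107] yaw 7.16 tilt [-0.0022 -0.0199] F [-0.3  1.1 -4. ] w 0.126
d tool [10.8 -3.  -4.4] turn 0.16
face yaw 7.06 dy/dz 0.0203 face y at tcp -0.1488 (centre -0.1548, tcp -0.1544) 742
top edge z-tcp 0.0423 slope -0.0387
[([251.3, 134.8], 0.89)]
```

>>> apply_moves:
  commands:
    - [0, 0.018, 0, 0, 1]
    - [0, 0.018, 0, 0, 1]
    - [0, 0.018, 0, 0, 1]
    - [0, 0.015, 0, 0, 1]
    - [0, 0, 0.015, 0, 1]

```text
clock: 19.92
position: [0.6011, -0.225, 0.2012]
ee_rot: [0.998, 0.064, 0.002, 0.011]
ft_force: [-0.0, -0.8, -2.2]
grip_width: 0.129
```

>>> apply_moves:
  commands:
    - [0, 0, 0.015, 0, 1]
    - [0, 0, 0.015, 0, 1]
    - [0, 0, 0.015, 0, 1]
    - [0, 0, 0.015, 0, 1]
    - [0, 0, 0, 0, 1]

```text
clock: 20.33
position: [0.6007, -0.23, 0.1368]
ee_rot: [0.998, 0.062, 0.001, 0.011]
ft_force: [-0.5, 0.4, -4.8]
grip_width: 0.13
```

```bash
python3 w.py .60 -.225 .105 7
```

```text
clk 20.33 pos [ 0.6007 -0.23    0.1368] yaw 7.07 tilt [ 0.0038 -0.022 ] F [-0.5  0.4 -4.8] w 0.130
d tool [-0.1 -5.7 31.7] turn 0.07
```

>>> apply_moves:
  commands:
    - [0, 0, 0.012, 0, 1]
    - [0, 0, 0.01, 0, 1]
    - [0, 0, 0.006, 0, 1]
    - [0, 0, 0.003, 0, 1]
  squeeze: 25

```text
clock: 20.67
position: [0.6018, -0.2315, 0.1056]
ee_rot: [0.998, 0.061, 0.002, 0.012]
ft_force: [-20.1, -0.4, 27.9]
grip_width: 0.133
```

```bash
python3 w.py .60 -.225 .105 7; python3 gp.py
```

```text
clk 20.67 pos [ 0.6018 -0.2315  0.1056] yaw 7.04 tilt [ 0.0059 -0.0228] F [-20.1  -0.4  27.9] w 0.133
d tool [-1.  -6.6  0.4] turn 0.04
face yaw 6.78 dy/dz 0.0287 face y at tcp -0.2258 (centre -0.2318, tcp -0.2315) 496
top edge z-tcp 0.0435 slope -0.0163
[([261.7, 149.5], 0.73)]
```

>>> apply_moves:
  commands:
    - [0, 0, -0.002, 0, 1]
    - [0, 0, 0, 0, 1]
    - [0, 0, 0, 0, 1]
  squeeze: 90

```text
clock: 21.02
position: [0.603, -0.2314, 0.1095]
ee_rot: [0.998, 0.061, 0.004, 0.012]
ft_force: [-1.1, 0.4, -3.3]
grip_width: 0.13
```

>>> apply_moves:
  commands:
    - [0, 0, -0.015, 0, 1]
    - [0, 0, -0.015, 0, 1]
    - [0, 0, -0.015, 0, 1]
    - [0, 0, -0.015, 0, 1]
    - [0, 0, -0.015, 0, 1]

```text
clock: 21.43
position: [0.6008, -0.2288, 0.184]
ee_rot: [0.998, 0.062, 0.001, 0.011]
ft_force: [0.4, 0.2, -3.4]
grip_width: 0.126
```

>>> apply_moves:
  commands:
    - [0, 0, -0.015, 0, 1]
    - [0, 0, -0.015, 0, 1]
    - [0, -0.015, -0.01, 0, 1]
    - [0, -0.015, 0, 0, 1]
    - [0, -0.015, 0, 0, 1]

```text
clock: 21.85
position: [0.596, -0.1846, 0.2292]
ee_rot: [0.998, 0.059, 0.004, 0.013]
ft_force: [0.6, 0.1, -3.5]
grip_width: 0.131
```

```bash
python3 w.py .60 -.13 .221 7; python3 gp.py
```

```text
clk 21.85 pos [ 0.596  -0.1846  0.2292] yaw 6.81 tilt [ 0.0102 -0.0248] F [ 0.6  0.1 -3.5] w 0.131
d tool [ 10.4 -54.    6.9] turn -0.19
face yaw 6.82 dy/dz 0.0367 face y at tcp -0.1789 (centre -0.1849, tcp -0.1846) 745
top edge z-tcp 0.0432 slope -0.0215
[([255.6, 129.1], 0.7)]
```

>>> apply_moves:
  commands:
    - [0.003, -0.012, 0.002, 0, 1]
    - [0.003, -0.012, 0.002, -0.2, 1]
    - [0.002, -0.012, 0.002, 0, 1]
    - [0.001, -0.012, 0.001, 0, 1]
    - [0, 0, 0, 0, 1]

```text
clock: 22.37
position: [0.5977, -0.1248, 0.2167]
ee_rot: [0.998, 0.066, 0.002, 0.011]
ft_force: [0.1, 1.1, -3.2]
grip_width: 0.129
```

```bash
python3 w.py .60 -.13 .221 7; python3 gp.py; python3 - <<'E'
from h import *
np.set_printoptions(precision=4,suppress=True)
P=cloud('side',np.load('sideg.npz')['D']); p=manip.get_obs()['position']
# panel left/right silhouettes: x extent vs z
a=np.radians(6.9); u=np.array([np.cos(a),np.sin(a)])
L=(P[...,:2]-p[:2])@u; n=(P[...,:2]-p[:2])@np.array([-u[1],u[0]])
m=abs(n)<.02
for dz in (.02,0,-.02,-.04,-.06,-.08):
    q=m&(abs(P[...,2]-p[2]-dz)<.005)&(L<-.05)&(L>-.12); print(dz,'free edge',np.percentile(L[q],3))
X=[];Z=[]
for x in list(np.arange(-.083,-.045,.005))+list(np.arange(.045,.085,.005)):
    s=P[m&(abs(L-x)<.004)&(P[...,2]<p[2]+.06)][:,2]; X.append(x);Z.append(np.sort(s)[-4:].mean()-p[2])
print(np.c_[X,Z].T)
E
```

```text
clk 22.37 pos [ 0.5977 -0.1248  0.2167] yaw 7.52 tilt [ 0.0056 -0.0217] F [ 0.1  1.1 -3.2] w 0.129
d tool [ 1.6  5.5 -4.1] turn 0.52
face yaw 7.41 dy/dz 0.0274 face y at tcp -0.1191 (centre -0.1251, tcp -0.1248) 633
top edge z-tcp 0.0435 slope -0.0305
[([242.6, 138.0], 0.82), ([334.3, 165.6], 0.69)]
0.02 free edge -0.08760381219000503
0 free edge -0.08723104894895373
-0.02 free edge -0.08745884585775954
-0.04 free edge -0.0876660587061535
-0.06 free edge -0.08814523833519769
-0.08 free edge -0.088207000331308
[[-0.083  -0.078  -0.073  -0.068  -0.063  -0.058  -0.053  -0.048   0.045
   0.05    0.055   0.06    0.065   0.07    0.075   0.08    0.085 ]
 [ 0.0461  0.0463  0.0448  0.0452  0.0452  0.0444  0.0451  0.0459  0.0426
   0.0404  0.0447  0.0436  0.0426  0.0442  0.0424  0.0428  0.043 ]]
```

>>> apply_moves:
  commands:
    - [0.003, -0.008, -0.003, 0.2, 1]
    - [0.003, -0.007, 0, 0.2, 1]
    - [0.002, -0.005, 0, 0, 1]
    - [0, 0, 0, 0, 1]

```text
clock: 22.8
position: [0.6014, -0.1109, 0.2197]
ee_rot: [0.998, 0.057, -0.0, 0.014]
ft_force: [-1.6, 1.6, -4.1]
grip_width: 0.127
```

```bash
python3 w.py .6015 -.105 .221 7
```

```text
clk 22.80 pos [ 0.6014 -0.1109  0.2197] yaw 6.48 tilt [ 0.0007 -0.028 ] F [-1.6  1.6 -4.1] w 0.127
d tool [ 0.8 -5.9 -1.5] turn -0.52
```

>>> apply_moves:
  commands:
    - [0, 0.01, 0, 0, 1]
    - [-0.004, 0.005, -0.002, -0.5, 1]
    - [0, 0, 0, 0, 1]

```text
clock: 23.05
position: [0.5992, -0.1261, 0.2222]
ee_rot: [0.998, 0.062, -0.001, 0.014]
ft_force: [-0.1, -0.6, -2.5]
grip_width: 0.129
```

```bash
python3 w.py .5985 -.105 .222 7; python3 gp.py
```

```text
clk 23.05 pos [ 0.5992 -0.1261  0.2222] yaw 7.06 tilt [ 0.0003 -0.0274] F [-0.1 -0.6 -2.5] w 0.129
d tool [  1.9 -21.   -0.3] turn 0.06
face yaw 6.94 dy/dz 0.0301 face y at tcp -0.1206 (centre -0.1266, tcp -0.1261) 669
top edge z-tcp 0.0418 slope -0.0499
[([242.0, 133.9], 0.77)]
```

>>> apply_moves:
  commands:
    - [0.001, -0.01, 0, 0, 1]
    - [0, -0.008, 0, 0, 1]
    - [0, -0.004, 0, 0, 1]
    - [0, 0, 0, 0, 1]

```text
clock: 23.48
position: [0.5979, -0.0995, 0.2214]
ee_rot: [0.998, 0.062, -0.0, 0.013]
ft_force: [0.4, 0.2, -3.9]
grip_width: 0.13
```

```bash
python3 w.py .5985 -.105 .222 7; python3 gp.py; python3 - <<'E'
from h import *
np.set_printoptions(linewidth=200)
s=np.load('sideg.npz')['im'].mean(2)
print(np.round(s[128:162,232:252]).astype(int))
E
```

```text
clk 23.48 pos [ 0.5979 -0.0995  0.2214] yaw 7.08 tilt [ 0.0014 -0.0259] F [ 0.4  0.2 -3.9] w 0.130
d tool [-0.1  5.5 -0.4] turn 0.08
face yaw 6.99 dy/dz 0.0304 face y at tcp -0.0940 (centre -0.1000, tcp -0.0995) 570
top edge z-tcp 0.0427 slope -0.0449
[([238.3, 138.0], 0.83)]
[[107 105 104 105 105 109 107 107 107 109 105 109 108 110 108 107 104 107 105 107]
 [106 106 109 101 105 108 107 109 109 107 108 107 109 109 109 109 106 108 106 108]
 [109 104 106 104 103 107 105 107 108 108 109 108 112 109 107 110 107 107 108 107]
 [105 103 105 107 106 108 107 110 110 109 109 116 120 119 116 112 110 105 106 106]
 [105 106 106 107 108 109 107 109 109 106 113 126 131 133 130 123 109 110 111 105]
 [106 106 106 107 107 105 105 102 105 104 108 123 131 134 136 132 125 125 123 110]
 [107 107 105 107 106 102  97  92  90  93  93 100 104 112 125 127 129 130 137 125]
 [106 107 106 106 105  88  74  67  67  72  79  85  88  91  97 102 107 116 122 119]
 [110 103 107 107 102  78  59  52  44  50  63  81  86  89  88  84  90  94  99  98]
 [105 107 106 108 101  77  51  47  47  44  57  77  87  84  88  86  86  90  8
[... 1299 characters left out ...]
02 105  91  89  83  88  86  88  86]
 [144 140 135 128 121 102  69  48  39  43  83 117 115  95  87  85  86  88  85  84]
 [143 141 139 137 133 114  78  47  36  51  85 121 120 100  91  88  87  86  87  88]
 [141 143 141 139 135 121  84  47  50  76 105 130 129 118 104  96  93  92  91  86]
 [144 143 140 138 137 124  87  61  83 109 133 139 141 135 127 121 113 111 101  94]
 [141 141 140 140 137 125  94  87 115 132 144 147 143 142 141 138 136 133 125 119]
 [143 138 138 136 131 124 112 118 132 142 144 147 147 147 147 145 145 143 142 136]
 [145 142 141 137 135 134 130 130 141 144 143 145 147 144 145 146 144 147 145 144]
 [147 145 145 145 147 143 139 139 141 142 143 145 146 145 145 146 146 145 147 146]]
```

```bash
cat > ip.py <<'E'
from h import *
np.set_printoptions(precision=4,suppress=True,linewidth=180)
im=np.load('sideg.npz')['im'].mean(2); P=cloud('side',np.load('sideg.npz')['D']); p=manip.get_obs()['position']
a=np.radians(7); u=np.array([np.cos(a),np.sin(a)])
L=(P[...,:2]-p[:2])@u; n=(P[...,:2]-p[:2])@np.array([-u[1],u[0]]); m=abs(n)<.02
E=[(dz,np.percentile(L[m&(abs(P[...,2]-p[2]-dz)<.005)&(L<-.05)&(L>-.12)],3)) for dz in np.arange(-.09,.03,.01)]
f=np.polyfit(*np.array(E).T,1); print('free edge dx/dz %.4f at0 %.4f'%tuple(f))
X=[];Z=[];W=[]
for x in list(np.arange(-.083,-.045,.005))+list(np.arange(.045,.085,.005)):
    s=np.sort(P[m&(abs(L-x)<.004)&(P[...,2]<p[2]+.06)&(P[...,2]>p[2]-.13)][:,2]); X.append(x);Z.append(s[-4:].mean()-p[2]); W.append(s[:4].mean()-p[2])
print('top slope',np.polyfit(X,Z,1),'bottom',np.round(W,3))
# socket tubes: dark left strip
T=m&(L>.09)&(L<.118)
for dz in np.arange(-.1,.04,.01):
    q=T&(abs(P[...,2]-p[2]-dz)<.005)
    if q.sum()>2: print('%.2f'%dz,q.sum(),np.round([L[q].min(),L[q].max(),n[q].mean()],4))
E
python3 ip.py
```

```text
free edge dx/dz 0.0169 at0 -0.0880
top slope [-0.0215  0.0442] bottom [-0.08  -0.052 -0.051 -0.052 -0.053 -0.052 -0.052 -0.052 -0.051 -0.051 -0.05  -0.05  -0.052 -0.05  -0.052 -0.052 -0.052]
-0.04 12 [0.0902 0.1169 0.0058]
-0.03 22 [0.0906 0.1175 0.0038]
-0.02 5 [ 0.1032  0.1074 -0.0019]
0.01 15 [0.0924 0.1131 0.0066]
0.02 20 [0.0937 0.1113 0.0041]
0.03 3 [0.0977 0.1098 0.0017]
```

>>> apply_moves:
  commands:
    - [0.003, 0.003, 0.005, 0, 1]
    - [0, 0, 0.005, 0, 1]
    - [0, 0, 0, 0, 1]

```text
clock: 23.83
position: [0.6002, -0.1048, 0.2115]
ee_rot: [0.998, 0.061, -0.002, 0.014]
ft_force: [0.0, 0.6, -3.3]
grip_width: 0.126
```

```bash
python3 w.py .600 -.102 .18 7; python3 gp.py; python3 ip.py
```

```text
clk 23.83 pos [ 0.6002 -0.1048  0.2115] yaw 7.00 tilt [-0.0016 -0.0278] F [ 0.   0.6 -3.3] w 0.126
d tool [ 0.3 -3.6 31.4] turn -0.00
face yaw 7.01 dy/dz 0.0316 face y at tcp -0.0992 (centre -0.1052, tcp -0.1048) 528
top edge z-tcp 0.0421 slope -0.0497
[([235.7, 140.9], 0.96), ([325.6, 170.7], 0.49)]Traceback (most recent call last):
  File "ip.py", line 6, in <module>
    E=[(dz,np.percentile(L[m&(abs(P[...,2]-p[2]-dz)<.005)&(L<-.05)&(L>-.12)],3)) for dz in np.arange(-.09,.03,.01)]
           ~~~~~~~~~~~~~^^^^^^^^^^^^^^^^^^^^^^^^^^^^^^^^^^^^^^^^^^^^^^^^^^^^^^^
    return _quantile_unchecked(
        a, q, axis, out, overwrite_input, method, keepdims, weights)
    return _ureduce(a,
                    func=_quantile_ureduce_func,
    ...<5 lines>...
                    overwrite_input=overwrite_input,
                    method=method)
    r = func(a, **kwargs)
    result = _quantile(arr,
                       quantiles=q,
    ...<2 lines>...
                       out=out,
                       weights=wgt)
    slices_having_nans = np.isnan(arr[-1, ...])
                                  ~~~^^^^^^^^^
IndexError: index -1 is out of bounds for axis 0 with size 0
```

>>> apply_moves:
  commands:
    - [0, -0.003, 0.004, 0, 1]
    - [0, 0, 0.001, 0, 1]
  squeeze: 40

```text
clock: 24.1
position: [0.6002, -0.1027, 0.2073]
ee_rot: [0.998, 0.06, -0.001, 0.014]
ft_force: [1.1, 0.7, -4.4]
grip_width: 0.132
```

```bash
python3 w.py .600 -.102 .18 7; python3 - <<'E'
from h import *
np.set_printoptions(linewidth=200)
im,D=camera('side'); np.savez('sideg.npz',im=im,D=D); s=im.mean(2)
print(np.round(s[134:156,233:247]).astype(int))
E
```

```text
clk 24.10 pos [ 0.6002 -0.1027  0.2073] yaw 6.91 tilt [-0.0004 -0.0285] F [ 1.1  0.7 -4.4] w 0.132
d tool [ 0.  -1.4 27.3] turn -0.09
[[109 107 107 105 106 109 109 107 110 108 112 116 118 116]
 [109 104 111 107 108 109 110 110 106 112 122 130 134 128]
 [106 108 107 108 111 109 107 105 106 109 122 131 134 138]
 [108 107 109 108 106 101  95  94  92  95 100 108 117 125]
 [109 107 110 105 101  88  73  67  76  86  92  89  90  98]
 [110 110 109 106  90  67  54  49  55  72  87  87  89  86]
 [106 109 110 104  88  61  50  49  42  56  78  87  85  87]
 [111 108 108 106  86  61  47  39  39  50  71  81  91  87]
 [109 108 112 116 102  73  48  38  46  49  68  82  86  85]
 [112 118 130 134 124  98  67  56  65  78  83  85  87  85]
 [122 137 145 146 140 124 100  86  99 108 102  93  83  86]
 [138 146 150 150 148 142 126 116 122 133 119  98  89  87]
 [147 148 151 150 150 143 131 108 113 128 120 102  90  85]
 [152 150 152 152 146 134 106  85  94 111 110  99  90  88]
 [152 154 148 149 135 108  79  79  82  84  83  88  87  89]
 [151 156 151 137 115  85  63  75  81  67  71  83  85  87]
 [144 146 136 114  84  68  69  70  73  68  65  82  86  87]
 [136 123 104  86  72  69  68  67  67  66  64  75  85  85]
 [135 115  94  75  68  71  66  69  56  58  75  85  87  87]
 [135 127 112  97  78  71  64  56  51  69 102 104  92  84]
 [140 136 130 119 103  66  47  42  43  80 118 115  97  86]
 [141 142 137 130 117  78  42  39  48  86 121 122 103  89]]
```

>>> apply_moves:
  commands:
    - [0, 0, 0.004, 0, 1]
    - [0, 0, 0.004, 0, 1]

```text
clock: 24.32
position: [0.6001, -0.1034, 0.2001]
ee_rot: [0.998, 0.06, -0.001, 0.015]
ft_force: [-2.1, -0.3, -1.3]
grip_width: 0.131
```

```bash
python3 w.py .600 -.102 .18 7
```

```text
clk 24.32 pos [ 0.6001 -0.1034  0.2001] yaw 6.91 tilt [ 0.     -0.0292] F [-2.1 -0.3 -1.3] w 0.131
d tool [ 0.1 -2.  20.1] turn -0.09
```

>>> apply_moves:
  commands:
    - [-0.002, 0, 0.003, 0, 1]

```text
clock: 24.4
position: [0.5985, -0.1035, 0.1968]
ee_rot: [0.998, 0.06, -0.0, 0.014]
ft_force: [1.1, 1.2, -2.0]
grip_width: 0.127
```

```bash
python3 w.py .600 -.102 .18 7; python3 -c "
from h import *
print(np.round(manip.get_obs()['torque'],3))"
```

```text
clk 24.40 pos [ 0.5985 -0.1035  0.1968] yaw 6.92 tilt [ 0.0008 -0.029 ] F [ 1.1  1.2 -2. ] w 0.127
d tool [ 1.7 -1.8 16.8] turn -0.08
[ 0.284 -0.505  0.053]
```

Moving back slightly in x eased the force and the guard kept going down. Continuing.

>>> apply_moves:
  commands:
    - [-0.001, 0, 0.004, 0, 1]
    - [0, 0, 0.002, 0, 1]

```text
clock: 24.57
position: [0.5989, -0.1028, 0.191]
ee_rot: [0.998, 0.061, 0.002, 0.014]
ft_force: [1.4, 1.6, -0.8]
grip_width: 0.13
```

```bash
python3 w.py .600 -.102 .18 7; python3 -c "
from h import *
print(np.round(manip.get_obs()['torque'],3))"
```

```text
clk 24.57 pos [ 0.5989 -0.1028  0.191 ] yaw 6.99 tilt [ 0.0049 -0.0277] F [ 1.4  1.6 -0.8] w 0.130
d tool [ 1.2 -0.9 11. ] turn -0.01
[ 0.536 -0.502  0.16 ]
```

>>> apply_moves:
  commands:
    - [0, 0, 0.004, 0, 1]
    - [0, 0, 0.003, 0, 1]

```text
clock: 24.73
position: [0.5995, -0.1025, 0.1839]
ee_rot: [0.998, 0.061, 0.003, 0.014]
ft_force: [0.5, 0.4, -1.4]
grip_width: 0.13
```

```bash
python3 w.py .600 -.102 .18 7; python3 -c "
from h import *
print(np.round(manip.get_obs()['torque'],3))"
```

```text
clk 24.73 pos [ 0.5995 -0.1025  0.1839] yaw 7.03 tilt [ 0.0067 -0.0274] F [ 0.5  0.4 -1.4] w 0.130
d tool [ 0.5 -0.5  3.9] turn 0.03
[ 0.264 -0.334  0.009]
```

>>> apply_moves:
  commands:
    - [0, 0, 0.003, 0, 1]
    - [0, 0, 0.002, 0, 1]

```text
clock: 24.9
position: [0.5995, -0.1028, 0.1797]
ee_rot: [0.998, 0.061, 0.003, 0.014]
ft_force: [-14.9, 1.7, 25.7]
grip_width: 0.128
```

```bash
python3 w.py .600 -.102 .18 7; python3 gp.py
```

```text
clk 24.90 pos [ 0.5995 -0.1028  0.1797] yaw 7.01 tilt [ 0.0071 -0.0281] F [-14.9   1.7  25.7] w 0.128
d tool [ 0.6 -0.8 -0.3] turn 0.01
face yaw 7.05 dy/dz -0.0403 face y at tcp -0.0952 (centre -0.1012, tcp -0.1028) 343
top edge z-tcp 0.0427 slope -0.0301
[([239.4, 149.0], 0.61)]
```

>>> apply_moves:
  commands:
    - [0, 0, -0.002, 0, 1]
    - [0, 0, 0, 0, 0.5]
    - [0, 0, 0, 0, 0.2]
    - [0, 0, 0, 0, 0.2]
    - [0, 0, 0, 0, 0.2]
  squeeze: 25

```text
clock: 25.42
position: [0.5996, -0.1037, 0.1823]
ee_rot: [0.998, 0.061, 0.003, 0.015]
ft_force: [-0.1, 0.6, 0.5]
grip_width: 0.4
```

```bash
python3 w.py .600 -.102 .28 7; python3 - <<'E'
from h import *
im,D=camera('side'); np.savez('sideh.npz',im=im,D=D); save('hung.png',im,(200,110,330,210),5)
P=cloud('side',D); m=(abs(P[...,1]+.10)<.035)&(abs(P[...,0]-.60)<.085)&(P[...,2]<.25)
for x in (.525,.54,.555,.65,.665,.68): print(x, np.round(np.sort(P[m&(abs(P[...,0]-x)<.004)][:,2])[-5:],4))
E
```

```text
clk 25.42 pos [ 0.5996 -0.1037  0.1823] yaw 6.96 tilt [ 0.0078 -0.0295] F [-0.1  0.6  0.5] w 0.400
d tool [  1.    1.3 -97.7] turn -0.04
0.525 [0.2213 0.2214 0.222  0.223  0.2233]
0.54 [0.219  0.2207 0.2212 0.2212 0.2219]
0.555 [0.2206 0.2213 0.2214 0.2214 0.2238]
0.65 [0.2187 0.221  0.2231 0.2248 0.2262]
0.665 [0.2198 0.2225 0.2232 0.2233 0.2237]
0.68 [0.2185 0.2189 0.2229 0.2236 0.2243]
```

View pics/hung.png

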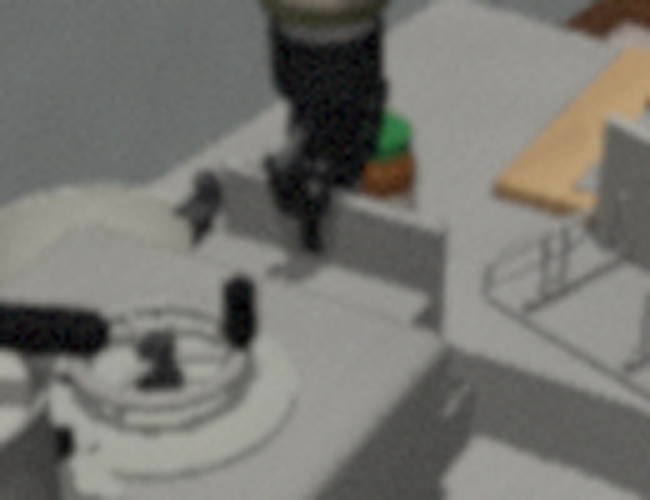

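The picture shows the guard hanging level and closed across the chute mouth, with its top edge at crop (220,170) to (440,230), and the jaws open around it. Its top edge measures z 0.222–0.224 at both ends, so it is fully down. Lifting off now, then the wheel.

>>> apply_moves:
  commands:
    - [0, 0, -0.015, 0, 0.2]
    - [0, 0, -0.03, 0, 0.2]
    - [0, 0, -0.035, 0, 0.2]
    - [0, 0, -0.035, 0, 0.2]
    - [-0.02, 0, -0.03, 0, 0.2]

```text
clock: 25.88
position: [0.5761, -0.102, 0.3225]
ee_rot: [0.998, 0.061, -0.005, 0.013]
ft_force: [1.5, -0.6, 0.0]
grip_width: 0.401
```

>>> apply_moves:
  commands:
    - [-0.03, 0, 0, 0, 0.2]
    - [-0.035, 0, 0, 0, 0.2]
    - [-0.035, 0, 0, 0, 0.2]
    - [0, 0, 0, 0, 0.2]

```text
clock: 26.22
position: [0.4742, -0.1142, 0.3305]
ee_rot: [0.998, 0.061, -0.0, 0.014]
ft_force: [1.5, 0.3, 0.9]
grip_width: 0.403
```

```bash
cat > wheel.py <<'E'
from h import *
np.set_printoptions(precision=4,suppress=True,linewidth=160)
o=manip.get_obs(); print('clk %.2f'%o['clock'],np.round(o['position'],4),'q',np.round(o['joint_pos'],2))
def tri(u,v):
    t1,d1=ray('top',u);t2,d2=ray('side',v)
    s=np.linalg.lstsq(np.c_[d1,-d2],t2-t1,rcond=None)[0]; a=t1+d1*s[0]; b=t2+d2*s[1]; return (a+b)/2,np.linalg.norm(a-b)
uv={}
for n in ['top','side']:
    im,D=camera(n); np.savez(n+'w.npz',im=im,D=D); P=cloud(n,D)
    m=(P[...,2]>.24)&(P[...,2]<.285)&(np.hypot(P[...,0]-.571,P[...,1]-.106)<.072)
    q=P[m]; print(n,'handle pts',len(q),q.mean(0) if len(q) else '',q.min(0) if len(q) else '',q.max(0) if len(q) else '')
    for th,z in (('dial_center',.196),('wheel_handle',.2535),('wheel_pointer',.2)):
        for r in nets.place_of(n,th)[:1]: uv[n,th]=r['xy']; print(n,th,np.round(r['xy'],1),round(r['conf'],2),at_z(n,r['xy'],z))
for th in ('dial_center','wheel_handle','wheel_pointer'):
    if ('top',th) in uv and ('side',th) in uv: print(th,tri(uv['top',th],uv['side',th]))
E
python3 wheel.py; python3 - <<'E'
from h import *
D=np.load('sidew.npz')['D']; P=cloud('side',D); m=(abs(P[...,1]+.10)<.035)&(P[...,2]<.25)
for x in (.525,.55,.6,.65,.68): print(x, np.round(np.sort(P[m&(abs(P[...,0]-x)<.004)][:,2])[-4:].mean(),4))
for n in('top0','side0'):
  P=cloud(n[:-1],np.load(n+'.npz')['D']); q=P[(P[...,2]>.34)&(P[...,2]<.41)&(P[...,0]>.35)&(P[...,0]<.75)&(P[...,1]>.1)&(P[...,1]<.5)]; print('pusher',len(q),q.min(0),q.max(0),q[q[:,1].argmin()])
E
```

```text
clk 26.22 [ 0.4742 -0.1142  0.3305] q [ 0.53  0.01 -0.41  1.63  0.03  1.5  -1.33]
top handle pts 38 [0.5283 0.0815 0.2696] [0.5196 0.073  0.2432] [0.5385 0.0899 0.2789]
top dial_center [243.1 171.6] 0.72 [0.5696 0.1128 0.196 ]
top wheel_handle [252.4 179.4] 0.75 [0.5353 0.0815 0.2535]
top wheel_pointer [232.7 159.3] 0.95 [0.6134 0.1479 0.2   ]
side handle pts 84 [0.5273 0.0839 0.2608] [0.5184 0.0712 0.2402] [0.5398 0.092  0.2767]
side dial_center [235.8 185. ] 0.81 [0.5696 0.0923 0.196 ]
side wheel_handle [248.2 173.1] 0.84 [0.5257 0.0812 0.2535]
side wheel_pointer [208.5 184.7] 0.66 [0.6365 0.1456 0.2   ]
dial_center (array([0.5629, 0.1087, 0.2094]), np.float64(0.012612064764308782))
wheel_handle (array([0.5326, 0.0791, 0.2497]), np.float64(0.007815352374146767))
wheel_pointer (array([0.6174, 0.1526, 0.2121]), np.float64(0.015456641001079397))
0.525 0.2226
0.55 0.2216
0.6 0.2235
0.65 0.2236
0.68 0.223
pusher 468 [0.46159788 0.25315654 0.34258068] [0.57423588 0.42278765 0.39112371] [0.47063822 0.25315654 0.37299571]
pusher 835 [0.46049765 0.25551234 0.34068259] [0.57757213 0.42405228 0.38649603] [0.46825433 0.25551234 0.37671322]
```

>>> apply_moves:
  commands:
    - [0.014, -0.034, 0, 0, 0.2]
    - [0.014, -0.034, 0, 0, 0.2]
    - [0.014, -0.034, 0, 0, 0.2]
    - [0.014, -0.034, 0, 0, 0.2]
    - [0.014, -0.034, 0, 0, 0.2]

```text
clock: 27.03
position: [0.531, 0.062, 0.323]
ee_rot: [0.998, 0.055, -0.002, 0.012]
ft_force: [0.4, -0.9, 0.6]
grip_width: 0.399
```

>>> apply_moves:
  commands:
    - [0, 0, 0, -7, 0.2]
    - [0, 0, 0, -7, 0.2]
    - [0, 0, 0, -7, 0.2]
    - [0, 0, 0, -7, 0.2]
    - [0, 0, 0, 0, 0.2]

```text
clock: 27.45
position: [0.5328, 0.0767, 0.32]
ee_rot: [0.952, 0.305, -0.006, 0.007]
ft_force: [-0.2, -0.6, 0.7]
grip_width: 0.398
```

```bash
python3 w.py .529 .0815 .242 35; python3 -c "
from h import *
print(np.round(manip.get_obs()['joint_pos'],3))"
```

```text
clk 27.45 pos [0.5328 0.0767 0.32  ] yaw 35.52 tilt [-0.0066 -0.0168] F [-0.2 -0.6  0.7] w 0.398
d tool [ 0.9 -6.9 77.9] turn 0.52
[ 0.321  0.164 -0.63   1.511  0.11   1.51  -1.261]
```

>>> apply_moves:
  commands:
    - [0.001, -0.007, 0.015, 0, 0]
    - [0, 0, 0.012, 0, 0]
    - [0, 0, 0, 0, 0]

```text
clock: 27.7
position: [0.5304, 0.0829, 0.2913]
ee_rot: [0.954, 0.301, -0.006, 0.006]
ft_force: [0.7, -0.2, -0.5]
grip_width: 0.502
```

```bash
python3 w.py .529 .0815 .242 35
```

```text
clk 27.70 pos [0.5304 0.0829 0.2913] yaw 34.98 tilt [-0.0071 -0.0154] F [ 0.7 -0.2 -0.5] w 0.502
d tool [-1.2 -0.1 49.3] turn -0.02
```

>>> apply_moves:
  commands:
    - [-0.001, 0, 0.02, 0, 0]
    - [0, 0, 0.018, 0, 0]
    - [0, 0, 0.008, 0, 0]
    - [0, 0, 0, 0, 0]

```text
clock: 28.03
position: [0.5302, 0.0806, 0.244]
ee_rot: [0.955, 0.296, -0.006, 0.006]
ft_force: [0.0, -0.3, -0.2]
grip_width: 0.498
```

```bash
python3 w.py .529 .0815 .242 35
```

```text
clk 28.03 pos [0.5302 0.0806 0.244 ] yaw 34.40 tilt [-0.0072 -0.0152] F [ 0.  -0.3 -0.2] w 0.498
d tool [-0.4 -1.4  2. ] turn -0.60
```

>>> apply_moves:
  commands:
    - [0, 0, 0, 0, 0.4]
    - [0, 0, 0, 0, 1]
    - [0, 0, 0, 0, 1]
    - [0, 0, 0, 0, 1]
  squeeze: 35

```text
clock: 28.37
position: [0.5306, 0.08, 0.245]
ee_rot: [0.956, 0.294, -0.006, 0.006]
ft_force: [2.3, -0.1, -6.7]
grip_width: 0.237
```

```bash
python3 w.py .529 .0815 .242 35
```

```text
clk 28.37 pos [0.5306 0.08   0.245 ] yaw 34.19 tilt [-0.0081 -0.0149] F [ 2.3 -0.1 -6.7] w 0.237
d tool [-0.4 -2.1  3. ] turn -0.81
```

>>> apply_moves:
  commands:
    - [0.0008, -0.0063, 0, 7, 1]
    - [0.0008, -0.0063, 0, 7, 1]
    - [0.0008, -0.0063, 0, 7, 1]
    - [0.0008, -0.0063, 0, 7, 1]
    - [0, 0, 0, 0, 1]

```text
clock: 28.78
position: [0.5222, 0.1047, 0.245]
ee_rot: [0.999, 0.046, -0.006, 0.007]
ft_force: [2.6, -0.4, -9.0]
grip_width: 0.24
```

```bash
cat > ws.py <<'E'
from h import *
o=manip.get_obs();p=o['position'];Rm=R.from_quat(o['ee_rot']).as_matrix()
g=p-Rm[:,2]*.019; C=np.array([.5722,.106]); d=g[:2]-C; az=np.degrees(np.arctan2(d[1],d[0]))%360
print('clk %.2f'%o['clock'],'grasp',np.round(g,4),'r %.4f az %.1f theta %.1f mm %.2f'%(np.hypot(*d),az,277-az-0,(277-az)/18),'F',np.round(o['ft_force'],1),'w %.3f'%o['grip_width'],'yaw %.1f'%np.degrees(np.arctan2(Rm[1,0],Rm[0,0])),'j7 %.2f'%o['joint_pos'][6])
E
python3 ws.py
```

```text
clk 28.78 grasp [0.5224 0.105  0.264 ] r 0.0498 az 181.1 theta 95.9 mm 5.33 F [ 2.6 -0.4 -9. ] w 0.240 yaw 5.3 j7 -1.85
```

>>> apply_moves:
  commands:
    - [0.0008, -0.0063, 0, 7, 1]
    - [0.0008, -0.0063, 0, 7, 1]
    - [0.0008, -0.0063, 0, 7, 1]
    - [0.0008, -0.0063, 0, 7, 1]
    - [0, 0, 0, 0, 1]

```text
clock: 29.2
position: [0.5264, 0.1293, 0.245]
ee_rot: [0.981, -0.196, -0.006, 0.008]
ft_force: [1.6, -0.8, -7.0]
grip_width: 0.241
```

```bash
python3 ws.py; python3 - <<'E'
from h import *
im,D=camera('top'); np.savez('topw.npz',im=im,D=D)
for th in ('wheel_pointer','dial_center'): print(th,[(np.round(a['xy'],1),round(a['conf'],2)) for a in nets.place_of('top',th)[:2]])
im,D=camera('side'); np.savez('sidew.npz',im=im,D=D)
for th in ('wheel_pointer','dial_center'): print(th,[(np.round(a['xy'],1),round(a['conf'],2)) for a in nets.place_of('side',th)[:2]])
E
```

```text
clk 29.20 grasp [0.5267 0.1296 0.264 ] r 0.0512 az 152.6 theta 124.4 mm 6.91 F [ 1.6 -0.8 -7. ] w 0.241 yaw -22.6 j7 -2.38
wheel_pointer [(array([251.8, 153.1]), 0.64)]
dial_center [(array([244. , 170.6]), 0.66)]
wheel_pointer [(array([222.3, 177.1]), 0.95)]
dial_center [(array([234.2, 188.9]), 0.78), (array([260.4, 322.5]), 0.39)]
```

```bash
python3 - <<'E'
from h import *
def pol(n,im,C,yaw,r,az,z=.196):
    out=np.zeros((len(r),len(az),3),np.float32)
    mp=np.array([[proj(n,(C[0]+q*np.cos(np.radians(a+yaw)),C[1]+q*np.sin(np.radians(a+yaw)),z)) for a in az] for q in r],np.float32)
    return cv2.remap(im,mp[...,0],mp[...,1],cv2.INTER_CUBIC)
az=np.arange(100,-101-0,-.5)[:400]; az=np.arange(100,-100,-.5); r=np.arange(.09,.055,-.0005)
C=(.5722,.106)
rows=[]
for n,f in (('top','top0'),('top','topw'),('side','side0'),('side','sidew')):
    im=np.load(f+'.npz')['im']; p=pol(n,im,C,7.,r,az); rows.append(cv2.resize(p,(800,140)))
    q=p.mean(2)
    # tick profile r .068-.081
    s=q[(r>.071)&(r<.081)].mean(0); s=s-cv2.GaussianBlur(s[None].astype(np.float32),(0,0),20)[0]
    mn=[(az[i],round(float(s[i]),1)) for i in range(3,len(s)-3) if s[i]==s[i-9 if i>9 else 0:i+10].min() and s[i]<-2]
    print(f,[(float(a),b) for a,b in mn])
cv2.imwrite('pics/polar.png',np.vstack(rows)[...,::-1])
E
```

```text
Traceback (most recent call last):
  File "h.py", line 18, in proj
    K,k1,t,Rm=cam(n); q=Rm.T@(np.array(p,float)-t); u=q[:2]/q[2]; u=u*(1+k1*(u@u))
              ~~~^^^
  File "h.py", line 5, in cam
    i=camera_info(n); K=np.array(i['camera_matrix'],float); Rm=np.array(i['rotation'],float)
ValueError: time passes only in moves, steps and waits
```

```bash
sed -i 's/^def cam(n):/from functools import lru_cache\n@lru_cache(None)\ndef cam(n):/' h.py; cat > polar.py <<'E'
from h import *
def pol(n,im,C,yaw,r,az,z=.196):
    mp=np.array([[proj(n,(C[0]+q*np.cos(np.radians(a+yaw)),C[1]+q*np.sin(np.radians(a+yaw)),z)) for a in az] for q in r],np.float32)
    return cv2.remap(im,mp[...,0],mp[...,1],cv2.INTER_CUBIC)
az=np.arange(110,-110,-.5); r=np.arange(.09,.055,-.0005)
C=(.5722,.106); rows=[]
import sys
for n,f in (('top','top0'),('top','topw'),('side','side0'),('side','sidew')):
    im=np.load(f+'.npz')['im']; p=pol(n,im,C,7.,r,az); rows.append(cv2.resize(p,(800,140)))
    q=p.mean(2)
    s=q[(r>.071)&(r<.081)].mean(0); s=s-cv2.GaussianBlur(s[None].astype(np.float32),(0,0),20)[0]
    print(f,[(float(az[i]),round(float(s[i]),1)) for i in range(10,len(s)-10) if s[i]==s[i-10:i+11].min() and s[i]<-2])
if len(sys.argv)>1: cv2.imwrite('pics/'+sys.argv[1],np.vstack(rows)[...,::-1])
E
python3 polar.py polar.png
```

```text
top0 [(89.0, -23.7), (71.0, -11.1), (55.0, -14.3), (37.5, -9.4), (20.5, -12.0), (3.0, -30.5), (-14.5, -14.5), (-32.5, -20.5), (-50.5, -18.5), (-69.5, -16.6), (-88.0, -22.1)]
topw [(15.5, -11.2), (4.0, -14.0), (-5.5, -6.1), (-32.0, -22.6), (-51.0, -10.1), (-69.0, -9.9), (-88.0, -13.0)]
side0 [(72.0, -42.1), (51.0, -2.9), (25.0, -12.9), (-3.5, -28.8), (-23.5, -34.7), (-53.0, -7.6), (-96.5, -41.3)]
sidew [(72.0, -46.1), (51.5, -2.7), (25.0, -12.8), (-3.0, -27.3), (-20.5, -10.8), (-47.0, -7.4), (-59.5, -13.4), (-77.5, -32.6), (-89.5, -9.5)]
```

View pics/polar.png

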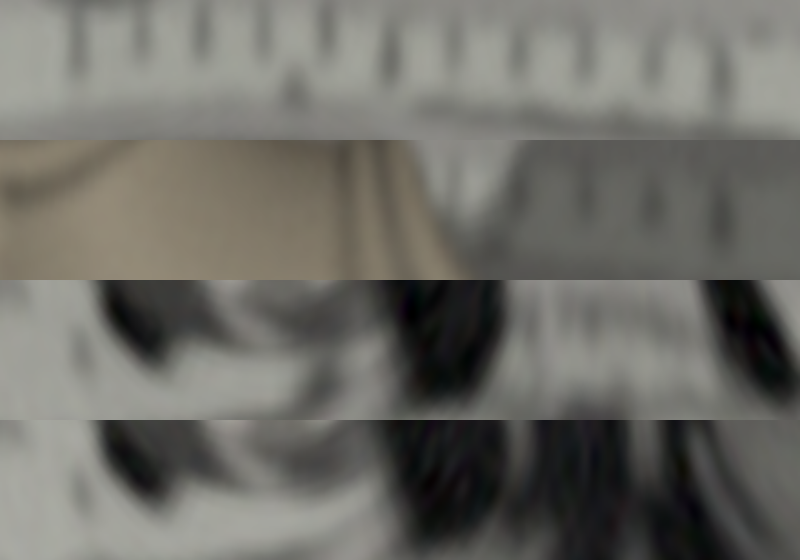

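The first row (top camera, start) shows all 11 ticks with the pointer at column 293, i.e. 3.47 mm. In the second row the arm hides the pointer. Adding the 56.8° hand rotation gives about 120°, so roughly 5.5° more is needed. I'll add that, release, back off and measure.

>>> apply_moves:
  commands:
    - [0.0006, -0.005, 0, 5.5, 1]
    - [0, 0, 0, 0, 1]
    - [0, 0, 0, 0, 0.3]
    - [0, 0, 0, 0, 0]
    - [0, 0, 0, 0, 0]

```text
clock: 29.92
position: [0.5289, 0.1314, 0.2467]
ee_rot: [0.972, -0.235, -0.004, 0.009]
ft_force: [0.1, 0.8, 1.2]
grip_width: 0.499
```

```bash
python3 ws.py
```

```text
clk 29.92 grasp [0.5292 0.1317 0.2657] r 0.0501 az 149.1 theta 127.9 mm 7.10 F [0.1 0.8 1.2] w 0.499 yaw -27.2 j7 -2.47
```

>>> apply_moves:
  commands:
    - [0, 0, -0.02, 0, 0]
    - [0, 0, -0.03, 0, 0]
    - [0, 0, -0.03, 0, 0]
    - [-0.02, 0.02, -0.01, -5, 0]
    - [-0.03, 0.03, 0, -5, 0]

```text
clock: 30.33
position: [0.4659, 0.1062, 0.3412]
ee_rot: [0.99, -0.144, -0.007, 0.009]
ft_force: [-0.3, -0.3, 0.6]
grip_width: 0.5
```

>>> apply_moves:
  commands:
    - [-0.01, 0.035, 0, -7, 0]
    - [-0.01, 0.035, 0, -7, 0]
    - [0, 0.035, 0, -7, 0]
    - [0, 0.035, 0, 0, 0]
    - [0, 0, 0, 0, 0]

```text
clock: 30.75
position: [0.4275, -0.0232, 0.3497]
ee_rot: [1.0, 0.025, -0.003, 0.011]
ft_force: [0.1, -0.5, -0.2]
grip_width: 0.497
```

```bash
python3 ws.py; sed -i 's/^C=.*/C=(.5718,.1092); rows=[]/' polar.py; python3 - <<'E'
from h import *
for n in ('top','side'):
    im,D=camera(n); np.savez(n+'w.npz',im=im,D=D)
    r=nets.place_of(n,'wheel_pointer'); print(n,[(np.round(a['xy'],1),round(a['conf'],2)) for a in r[:2]])
E
python3 polar.py; python3 - <<'E'
import sys; sys.argv=['x']
from polar import *
for f in ('top0','topw'):
    im=np.load(f+'.npz')['im']; q=pol('top',im,C,7.,r,az,.199).mean(2)
    s=q[(r>.060)&(r<.0645)].mean(0); s=s-cv2.GaussianBlur(s[None].astype(np.float32),(0,0),25)[0]
    o=np.argsort(s[20:-20])[:1]+20; w=np.clip(-s-8,0,None); w[abs(az-az[o[0]])>10]=0
    print(f,'pointer',az[o],s[o],'centroid',(w*az).sum()/w.sum())
E
```

```text
clk 30.75 grasp [ 0.4276 -0.0228  0.3687] r 0.1936 az 221.7 theta 55.3 mm 3.07 F [ 0.1 -0.5 -0.2] w 0.497 yaw 2.9 j7 -1.54
top [(array([251.9, 153.9]), 0.65)]
side [(array([222.7, 175. ]), 0.57)]
top0 [(89.0, -25.0), (70.5, -15.9), (53.0, -19.8), (36.0, -13.0), (18.0, -15.2), (0.5, -30.6), (-17.0, -13.6), (-34.5, -19.3), (-52.0, -16.9), (-70.0, -17.3), (-88.0, -28.6)]
topw [(89.0, -24.4), (70.5, -16.1), (53.0, -19.2), (36.0, -14.0), (18.5, -16.1), (0.5, -30.0), (-17.0, -12.8), (-34.5, -23.1), (-52.0, -17.6), (-70.0, -18.4), (-88.0, -28.4)]
side0 [(75.5, -43.6), (51.5, -6.4), (22.0, -12.7), (-5.5, -27.4), (-25.0, -35.3), (-54.5, -4.7), (-96.5, -40.6)]
sidew [(74.5, -46.3), (52.0, -8.1), (25.5, -13.1), (-5.5, -28.3), (-25.5, -32.2), (-40.5, -37.7), (-68.5, -35.8), (-88.0, -6.8)]
top0 [(89.0, -25.0), (70.5, -15.9), (53.0, -19.8), (36.0, -13.0), (18.0, -15.2), (0.5, -30.6), (-17.0, -13.6), (-34.5, -19.3), (-52.0, -16.9), (-70.0, -17.3), (-88.0, -28.6)]
topw [(89.0, -24.4), (70.5, -16.1), (53.0, -19.2), (36.0, -14.0), (18.5, -16.1), (0.5, -30.0), (-17.0, -12.8), (-34.5, -23.1), (-52.0, -17.6), (-70.0, -18.4), (-88.0, -28.4)]
side0 [(75.5, -43.6), (51.5, -6.4), (22.0, -12.7), (-5.5, -27.4), (-25.0, -35.3), (-54.5, -4.7), (-96.5, -40.6)]
sidew [(74.5, -46.3), (52.0, -8.1), (25.5, -13.1), (-5.5, -28.3), (-25.5, -32.2), (-40.5, -37.7), (-68.5, -35.8), (-88.0, -6.8)]
top0 pointer [27.] [-16.66144534] centroid 26.611479563899042
topw pointer [-36.] [-12.17369221] centroid -35.46850795257122
```

The pointer measures -35.5° to -36° and the 7 mm tick -34.5°, so the reading is about 7.06. I'll use the last picture for a final check, including the guard and the bystanders.

```bash
python3 - <<'E'
from h import *
im=np.load('topw.npz')['im']; s=np.load('sidew.npz')['im']
a=cv2.resize(im[140:195,215:285],(560,440),interpolation=2); 
b=cv2.resize(s[120:230,170:350],(0,0),fx=1.2,fy=1.2,interpolation=2); c=cv2.resize(im[100:240,210:430],(0,0),fx=1,fy=1)
out=np.zeros((580,800,3),np.uint8); out[:440,:560]=a; out[442:442+132,:216]=b; out[440:580,220:440]=c
out[440:580,445:800]=cv2.resize(im[130:172,285:391],(355,140),interpolation=2)
cv2.imwrite('pics/final.png',out[...,::-1])
D=np.load('sidew.npz')['D']; P=cloud('side',D); m=(abs(P[...,1]+.10)<.035)&(P[...,2]<.25)
for x in (.525,.55,.6,.65,.68): q=P[m&(abs(P[...,0]-x)<.004)]; q=q[q[:,2]>.215]; print(x,np.round(q.mean(0),4),round(q[:,2].max(),4))
d=cv2.absdiff(cv2.GaussianBlur(im,(5,5),0),cv2.GaussianBlur(np.load('top0.npz')['im'],(5,5),0)).max(2)>40
n,l,st,ce=cv2.connectedComponentsWithStats(d.astype(np.uint8)); print([(st[i].tolist()) for i in range(1,n) if st[i,4]>15])
E
```

```text
0.525 [ 0.5244 -0.1074  0.221 ] 0.2231
0.55 [ 0.55   -0.1048  0.2209] 0.2228
0.6 [ 0.5988 -0.1009  0.2217] 0.2235
0.65 [ 0.6504 -0.0949  0.2206] 0.2244
0.68 [ 0.6803 -0.0907  0.2209] 0.2261
[[356, 156, 20, 55, 482], [315, 164, 12, 66, 435], [274, 168, 39, 34, 525], [249, 175, 9, 9, 50], [234, 176, 10, 10, 61], [309, 191, 8, 9, 40], [266, 206, 12, 23, 118], [286, 212, 27, 11, 98], [328, 221, 130, 81, 2546], [277, 235, 11, 57, 343], [322, 241, 6, 18, 73], [437, 249, 75, 75, 2132], [314, 251, 14, 28, 224], [424, 253, 6, 10, 50], [493, 278, 19, 38, 528], [279, 286, 156, 98, 4596], [461, 300, 7, 15, 43], [318, 309, 10, 29, 145], [460, 318, 15, 18, 124], [267, 320, 10, 8, 47], [255, 323, 4, 9, 29], [275, 325, 9, 11, 61], [256, 330, 9, 24, 87], [428, 331, 17, 12, 56], [267, 339, 6, 7, 25], [266, 361, 22, 23, 348], [323, 377, 5, 7, 27]]
```

View pics/final.png

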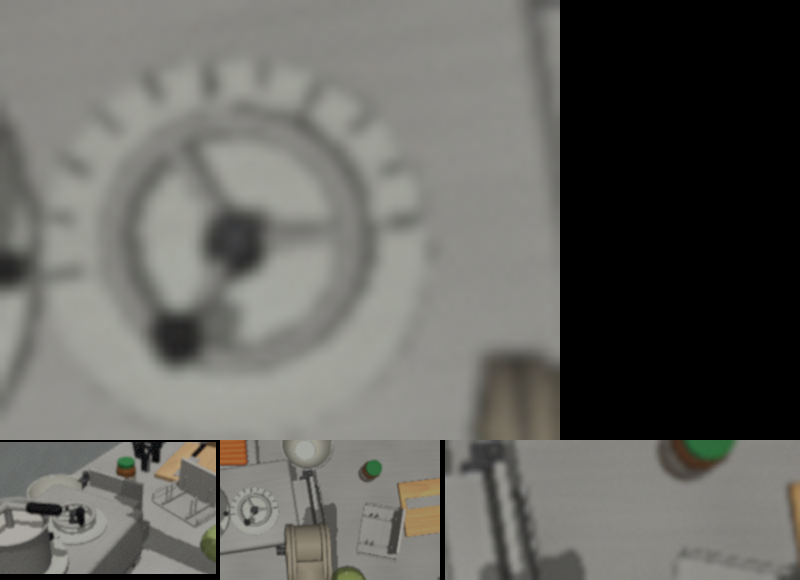

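The picture shows the pointer meeting the second short tick past the long 5, at (308,100), with the handle opposite at (177,335). The guard is closed across the chute mouth, and the jar, rack and board have not moved.

```bash
python3 -c "
from h import *
print(workorder.hand_in())"
```

```text
the job is handed in; nothing more can be done
None
```

The guard is hung on both hinge pins and closed across the chute mouth, the handwheel is at about 7 mm, and I handed the job in at about 31 s of the 67 s allowed.

**What I did:** I took the guard from the rack and lowered it in the grip onto the pins until it met the lugs at about 26 N, then let go. After that I turned the wheel by its handle, released it and moved the arm clear.

**Last checks:**
- **Guard height:** the top edge is level at z 0.222–0.226 m, against 0.225 m for fully down.
- **Guard yaw:** the rough depth fit gives 6.1°, against about 7° for the slicer. That would put the free edge 2–3 mm towards the chute, and I did not resolve the difference.
- **Wheel:** the pointer reads about 7.06–7.08 mm from the graduations in the top camera. Dead reckoning from the hand's rotation gives about 6.97 mm.
- **Bystanders:** the jar, rack and board look unmoved. I judged the rest only from views of that area, because the arm's new position spoilt the before-and-after image comparison.

**What went wrong on the way:**
- On the first approach the guard touched the hinge, and the sockets touched the pin tips on one lowering attempt, both lightly.
- The guard then drooped in the grip, so I pressed its lower edge on a clear patch of table to level it, at about 28 N.
- A second approach also touched the hinge lightly before the one that worked.

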